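Load and lock the scraper sharpening rack

ROBOT

A 6-joint arm with a two-finger parallel gripper is mounted at the origin on the work surface. World frame = base frame: x ahead of the robot, y to its left, z up, the work surface at z = 0. Lengths are in m, angles in degrees, forces in N, time in s.
With the tool pointing down it reaches from about 0.25 to 0.8 m from the base axis. Payload 8.5 kg.
Tool frame: the origin (TCP) lies at the very end of the fingers, on their centre line; the grasp point (between the pads) lies 19 mm behind it; z points along the fingers, y is the direction in which the jaws open and shut (so a half turn about z gives the same grasp; the last joint's range is limited). The gripper opens to 85 mm and grips with 20 to 120 N. Pads are 22 mm wide; open, the fingers measure 114 mm over their backs; the gripper's body (76 mm by 85 mm) begins 54 mm behind the grasp point. The pads swing forward as they close: fully open they stand 13 mm farther back than shut.
Start: joints at [-71.391, 13.648, -0.773, 75.585, 0, 90], TCP at [0.168, -0.498, 0.231] pointing down, gripper open.
Joint ranges: [-152.45, 152.45], [-59.26, 108.67], [-65.41, 83.53], [-104.44, 129.93], [-82.83, 76.93], [-180, 180]. Speed limits (degrees/s): [127.2, 127.2, 159.86, 180, 180, 180].

INTERFACE

Orientations are given as [roll, pitch, yaw] about the fixed x, y, z axes, in that order (R = Rz(yaw) Ry(pitch) Rx(roll)).
In Python, from cell import robot, vision gives the robot as it stands.
- The arm moves only by the tool step_arm, never from a script. Its arguments are lists of equal length, an entry for each row: "translation": the shift along the tool's x, y, z in m, a list of three; "delta_rot": the turn, a rotation vector about the tool's x, y, z in degrees, a list of three. A call has 1 to 20 rows; each row is the pose to reach, as a shift and turn from the pose commanded when the call began, along the tool's axes at that moment; what a row does not reach only later rows make up. A row lasts 1/10 s, in which the tool goes at most 50 mm and 8.59 degrees, less where a joint would pass 70% of its speed; a pose out of reach is approached as far as the arm can. A call with a gripper value outside its range is refused whole. "gripper" is the opening, from 0 (shut) to 1 (fully open), set as the call begins (left out, the last holds). The fingers move at their own pace and stop on an object; "grip_force" is the grip in N (left out, the last holds). Time passes only in rows, so rows that repeat a pose let the fingers close. It gives the time, the measured TCP pose, the force and the opening at its end, in the units of the state.
- robot.read_state(): the state, without advancing time (a new reading comes with each control period).
- vision.grab_frame(name): name is "scene" or "top"; returns the picture (400x640x3 uint8, red, green, blue); there is no depth.
- vision.camera_params(name): a dict with "vertical_fov" (degrees; the focal length in pixels is half the picture's height over the tangent of half this angle, whatever the lens; pixels are square), "cx", "cy" (the principal point, pixels), "D" ([k1, k2, p1, p2, k3] as OpenCV has them; the pictures are not rectified), "eye" and "orientation" of the camera in the world. Camera axes: x right, y up, looking along -z (the intrinsics and any distortion apply to the point x, -y, -z); pixel columns grow to the right and rows downward; lengths in m; the calibration is good to about 2 mm. A picture is of the moment at which its call begins. camera_params takes no time and is no camera call.
- robot.job_done(): hands the job in, once; it reports no verdict.
The state is a dict: "t": time; "joint_pos": joint angles; "joint_velocities": joint speeds; "effort": joint torques, N m; "tcp_pos": TCP position; "eef_rot": TCP orientation; "contact_force": force on the tool from outside, world axes, zero at the start; "moment": the same for the moment, N m; "grip_width": finger opening in m.
Only numpy, scipy, OpenCV 4.12 (cv2) and the standard library are available. Lean on these libraries where they do the work, as an engineer would, in place of code of your own. Each camera call takes 0.05 s, during which the arm holds its last target.

TASK

Load the sharpening rack: lift every scraper hanging on the display stand off its barbed hook (raise it, tilt it and back it over the barb tip) and stand it blade down, fully home, in the rack slot marked with its own colour. Only once all of them are in and let go, drive the rack's orange sprung lock pin fully down with the wooden mallet, never with the gripper itself, and then lay the mallet back on its black mat. Leave everything else on the bench where it is.

Things in the scene. Friction and masses are not known exactly. Their poses are not given: they have to be found in the camera images.
- stand: Grey display stand, fixed, 120 x 280 mm; origin under its centre. Four 5 mm rod hooks at y = -105, -35, 35, 105 mm point to its +x: level, axis z = 140 mm, from a bar (x -44 to -30, top z 142.5) to x = 24, then bent up to a tip at x = 31, z = 166 mm, with a 4 mm barb pointing 5.5 mm back and 5 mm down from the tip. Some may be empty.
- scraper_red: Red scraper, 120 g (None: absent). Origin mid blade edge, z up, x thickness. Blade 44 wide x 5 mm, z 0-64; neck 34 x 6 mm, z 62-96, hang hole along x, 20 mm wide, z 64-86; grip tab 22 x 12 mm, z 94-140. Hangs 20-30 mm in from the hook's bend, x along the stand's. To unhook: raise 8 mm, tilt 25-40 deg (edge to stand +x), go +x to the bend, up over the tip.
- scraper_yellow: Yellow scraper, 120 g (None: absent). Origin mid blade edge, z up, x thickness. Blade 44 wide x 5 mm, z 0-64; neck 34 x 6 mm, z 62-96, hang hole along x, 20 mm wide, z 64-86; grip tab 22 x 12 mm, z 94-140. Hangs 20-30 mm in from the hook's bend, x along the stand's. To unhook: raise 8 mm, tilt 25-40 deg (edge to stand +x), go +x to the bend, up over the tip.
- scraper_blue: Blue scraper, 120 g (None: absent). Origin mid blade edge, z up, x thickness. Blade 44 wide x 5 mm, z 0-64; neck 34 x 6 mm, z 62-96, hang hole along x, 20 mm wide, z 64-86; grip tab 22 x 12 mm, z 94-140. Hangs 20-30 mm in from the hook's bend, x along the stand's. To unhook: raise 8 mm, tilt 25-40 deg (edge to stand +x), go +x to the bend, up over the tip.
- scraper_green: Green scraper, 120 g (None: absent). Origin mid blade edge, z up, x thickness. Blade 44 wide x 5 mm, z 0-64; neck 34 x 6 mm, z 62-96, hang hole along x, 20 mm wide, z 64-86; grip tab 22 x 12 mm, z 94-140. Hangs 20-30 mm in from the hook's bend, x along the stand's. To unhook: raise 8 mm, tilt 25-40 deg (edge to stand +x), go +x to the bend, up over the tip.
- rack: Sharpening rack, fixed: dark steel block 86 (x) by 180 (y) mm, 42 high; origin at its underside, on the slots' line. Four slots in a row along y, 40 mm apart, each 49 mm long in x, 9 mm wide in y, 34 mm deep, 5 mm chamfers, two colour patches each. At the +y end a blue housing, 50 x 46 mm, 85 high, carries the lock pin.
- slot_red (a point): Middle of the floor of the slot marked red, 34 mm below the block's top; axes as the rack's (x along the slot's length). A scraper stands in it with its blade's width (scraper y) along the slot's x, either way round.
- slot_yellow (a point): Middle of the floor of the slot marked yellow, 34 mm below the block's top; axes as the rack's (x along the slot's length). A scraper stands in it with its blade's width (scraper y) along the slot's x, either way round.
- slot_blue (a point): Middle of the floor of the slot marked blue, 34 mm below the block's top; axes as the rack's (x along the slot's length). A scraper stands in it with its blade's width (scraper y) along the slot's x, either way round.
- slot_green (a point): Middle of the floor of the slot marked green, 34 mm below the block's top; axes as the rack's (x along the slot's length). A scraper stands in it with its blade's width (scraper y) along the slot's x, either way round.
- lock_pin (a joint): How far the lock pin is down, m: 0 to 0.003 at the start, 0.014 when fully home. About 5 N friction plus a return spring of 0.15 N per mm: needs about 8 N, and stays down where it is left.
- pin_top (a point): Centre of the top of the lock pin's orange round head, 26 mm across, 12 mm thick, about 118 mm above the table when up; moves down with the pin.
- mat: Black mat for the mallet, 260 x 130 mm, under 1 mm thick, flat on the table; origin at its centre, x along its length.
- mallet_head (a point): Centre of the mallet's wooden head block: 50 mm along the handle, 60 mm across, 56 mm high as it lies at the start. Any long side may strike. Mallet about 0.22 kg; it lies on the table with its handle level, 28 mm up, pointing roughly to the robot.
- mallet_grip (a point): Point on the axis of the mallet's handle, 43 mm from the head's centre, by the balance point; its x axis points along the handle to the head. The handle is 24 mm square and ends 160 mm from the head's centre.
- tape: Yellow ring of tape, 90 mm across, 24 mm high; not part of the job, leave it. Origin at the centre of its underside.
- disc: Black cutting disc, 105 mm across, 6 mm thick; not part of the job, leave it. Origin at the centre of its underside.
- jar: Amber jar, 60 mm across, 75 mm high; not part of the job, leave it. Origin at the centre of its underside.
- can: Can, 66 mm across, 100 mm high; not part of the job, leave it. Origin at the centre of its underside.
- driver: Yellow screwdriver, lying; not part of the job, leave it. Origin at the centre of its underside.
- wrench: Steel wrench, lying; not part of the job, leave it. Origin at the centre of its underside.
- offcut: Wood offcut, 70 x 45 x 40 mm; not part of the job, leave it. Origin at the centre of its underside.
- tin: Tin, 72 mm across, 60 mm high; not part of the job, leave it. Origin at the centre of its underside.
Things that resemble listed ones, but are neither listed nor needed, are in the scene too. What is shaped like the scraper_red but purple is not meant. Leave any purple look-alike of the part that bears mallet_head alone.

How it is judged (in metres and radians):
On the way, in this order (a step that is already met when the one before it is completed fails the run):
1. every scraper present stands fully home in the slot of its colour, let go, while the lock pin is still up (horizontal distance between scraper_red and slot_red below 0.007 m and z of scraper_red in the frame of slot_red below 0.004 m and angle between each of scraper_red, scraper_yellow, scraper_blue, scraper_green's own z axis and vertical below 0.17 rad and contact force between the fingers and scraper_red below 0.3 N and horizontal distance between scraper_yellow and slot_yellow below 0.007 m and z of scraper_yellow in the frame of slot_yellow below 0.004 m and contact force between the fingers and scraper_yellow below 0.3 N and horizontal distance between scraper_blue and slot_blue below 0.007 m and z of scraper_blue in the frame of slot_blue below 0.004 m and contact force between the fingers and scraper_blue below 0.3 N and horizontal distance between scraper_green and slot_green below 0.007 m and z of scraper_green in the frame of slot_green below 0.004 m and contact force between the fingers and scraper_green below 0.3 N and value of joint lock_pin below 0.007 m), for 0.2 s.
2. the lock pin is driven home with the mallet's head over it (value of joint lock_pin above 0.0115 m and horizontal distance between mallet_head and pin_top below 0.045 m and distance between mallet_head and pin_top below 0.06 m).
At the end, for the whole second after the job is handed in: Each scraper present stands let go in its colour's slot (7 mm of centre, 4 mm of floor, 10 degrees of upright); pin 10.5 mm down or more; mallet flat, centres of head and of handle by it over the mat; all at rest (horizontal distance between scraper_red and slot_red below 0.007 m and z of scraper_red in the frame of slot_red below 0.004 m and angle between each of scraper_red, scraper_yellow, scraper_blue, scraper_green's own z axis and vertical below 0.17 rad and contact force between the fingers and scraper_red below 0.3 N and horizontal distance between scraper_yellow and slot_yellow below 0.007 m and z of scraper_yellow in the frame of slot_yellow below 0.004 m and contact force between the fingers and scraper_yellow below 0.3 N and horizontal distance between scraper_blue and slot_blue below 0.007 m and z of scraper_blue in the frame of slot_blue below 0.004 m and contact force between the fingers and scraper_blue below 0.3 N and horizontal distance between scraper_green and slot_green below 0.007 m and z of scraper_green in the frame of slot_green below 0.004 m and contact force between the fingers and scraper_green below 0.3 N and linear speed of each of scraper_red, scraper_yellow, scraper_blue, scraper_green below 0.02 m/s and value of joint lock_pin above 0.0105 m and x of mallet_head in the frame of mat between -0.13 and 0.13 m and y of mallet_head in the frame of mat between -0.065 and 0.065 m and y of mallet_grip in the frame of mat between -0.065 and 0.065 m and height (world z) of mallet_head below 0.04 m and x of mallet_grip in the frame of mat between -0.13 and 0.13 m); the robot touches nothing.
It fails at once if the gripper or arm itself pushes the lock pin (contact force between any of the fingers, the arm and lock_pin above 2 N).
It fails at once if something else on the bench is moved by more than 30 mm (distance of any of tape, disc, jar, can, driver, wrench, offcut, tin from where it was at the start of the episode above 0.03 m).
Of scraper_red, scraper_yellow, scraper_blue, scraper_green only 3 to 4 are there at a start; the rules pass over those that are not, and their reading is None.
At some moment in a run one of mallet may be knocked a few centimetres aside while the robot is not near it.
It also fails if it takes over 210 s, if anything falls off the work surface, if the arm or the gripper's body presses on something with over 40 N, if the wrist force passes 120 N, or if a joint passes its speed limit or range.

## Working session

There is one attempt and no reset: what is moved stays moved. The work goes in short steps, Python scripts to look and compute and a tool call to move; the robot and the scene stay as the last step left them, time stands still between calls to the robot, and variables do not carry over. Pictures are saved under pics/ and viewed, and the job is handed in when it is done.

Besides the shell and the picture viewer there is one more tool, called after "Call:" as name(argument=value, ...) on one line, values as JSON. step_arm: Moves the arm, as the interface text tells. Its arguments: {"type":"object","properties":{"translation":{"type":"array","items":{"type":"array","items":{"type":"number"}}},"delta_rot":{"type":"array","items":{"type":"array","items":{"type":"number"}}},"gripper":{"type":"number"},"grip_force":{"type":"number"}},"required":["translation","delta_rot"]}

```bash
ls; mkdir -p pics
python3 - <<'E'
from cell import robot, vision
import cv2
for n in ("scene","top"):
    im=vision.grab_frame(n); cv2.imwrite(f"pics/{n}0.png",im[:,:,::-1]); print(n,vision.camera_params(n))
print(robot.read_state())
E
```

```text
pics
scene {'vertical_fov': 51.300744907333474, 'cx': 323.9541647447327, 'cy': 200.34778309829483, 'D': array([-0.04484636,  0.        ,  0.        ,  0.        ,  0.        ]), 'eye': array([1.07746594, 0.84137797, 0.95131095]), 'orientation': array([ 49.98191954,  -0.44596451, 144.47816688])}
top {'vertical_fov': 51.073284381436295, 'cx': 323.51544508786, 'cy': 201.77785700832584, 'D': array([0.01175257, 0.        , 0.        , 0.        , 0.        ]), 'eye': array([0.34119995, 0.01621476, 1.62397097]), 'orientation': array([  5.11116329,   0.57906158, -89.84726026])}
{'t': 0.1, 'joint_pos': array([-7.13921541e+01,  1.36781713e+01, -8.12311520e-01,  7.55833921e+01,
        3.77194060e-04,  8.99999145e+01]), 'joint_velocities': array([ 0.01077961, -0.00804511,  0.10792737,  0.03965841,  0.09210564,
        0.00407599]), 'effort': array([-1.72708525e-03, -5.39718032e+01,  3.46998811e+01,  1.34027374e-02,
       -5.57085991e-05,  7.88825272e-07]), 'tcp_pos': array([ 0.16740611, -0.49720562,  0.23073458]), 'eef_rot': array([-1.79926125e+02, -3.77304024e-04,  1.86079309e+01]), 'contact_force': array([ 0.44633856,  0.61081564, -0.33979598]), 'moment': array([-0.06545256,  0.04879989, -0.03254716]), 'grip_width': 0.08547760292198009}
```

View pics/scene0.png

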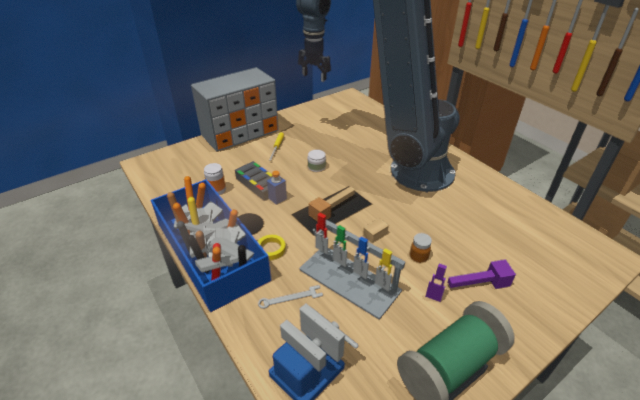

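View pics/top0.png

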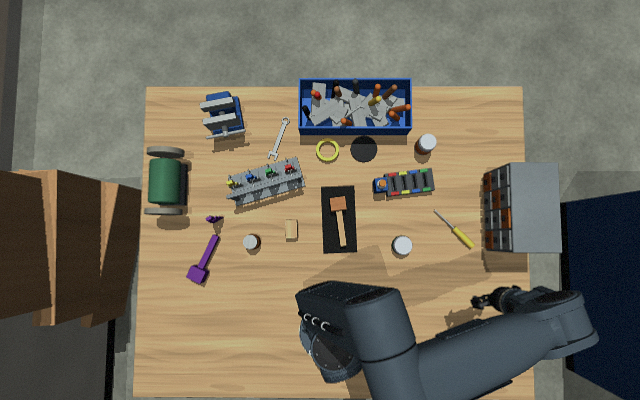

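```bash
cat > h.py <<'E'
import numpy as np, cv2
from scipy.spatial.transform import Rotation as R
from cell import robot, vision
def cam(n):
    p=vision.camera_params(n); f=200/np.tan(np.radians(p['vertical_fov']/2))
    K=np.array([[f,0,p['cx']],[0,f,p['cy']],[0,0,1]]); 
    Rw=R.from_euler('xyz',p['orientation'],degrees=True).as_matrix()@np.diag([1,-1,-1])
    return K,np.array(p['D']),Rw,np.array(p['eye'])
C={n:cam(n) for n in('scene','top')}
def proj(n,P):
    K,D,Rw,e=C[n]; P=np.atleast_2d(np.array(P,float))
    return cv2.projectPoints(P.reshape(-1,1,3),cv2.Rodrigues(Rw.T)[0],-Rw.T@e,K,D)[0].reshape(-1,2)
def ray(n,uv):
    K,D,Rw,e=C[n]; q=cv2.undistortPoints(np.array([[uv]],float),K,D)[0,0]
    d=Rw@np.array([q[0],q[1],1]); return e,d/np.linalg.norm(d)
def atz(n,uv,z):
    e,d=ray(n,uv); return e+d*(z-e[2])/d[2]
def tri(a,b):
    (e1,d1),(e2,d2)=ray('top',a),ray('scene',b)
    s=np.linalg.lstsq(np.c_[d1,-d2],e2-e1,rcond=None)[0]
    p,q=e1+s[0]*d1,e2+s[1]*d2; return (p+q)/2,np.linalg.norm(p-q)
def crop(n,im,c,half,k,name):
    x0,y0=int(c[0]-half[0]),int(c[1]-half[1]); x1,y1=int(c[0]+half[0]),int(c[1]+half[1])
    o=cv2.resize(im[max(y0,0):y1,max(x0,0):x1,::-1],None,fx=k,fy=k,interpolation=cv2.INTER_CUBIC); cv2.imwrite(name,o)
E
python3 - <<'E'
from h import *
im=cv2.imread('pics/top0.png')[:,:,::-1]; sc=cv2.imread('pics/scene0.png')[:,:,::-1]
crop('top',im,(268,182),(50,37),8,'pics/a.png')
crop('top',im,(405,184),(40,30),10,'pics/b.png')
crop('scene',sc,(355,255),(65,60),6,'pics/c.png')
crop('scene',sc,(262,185),(40,30),10,'pics/d.png')
E
```

```text
(no output)
```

View pics/a.png

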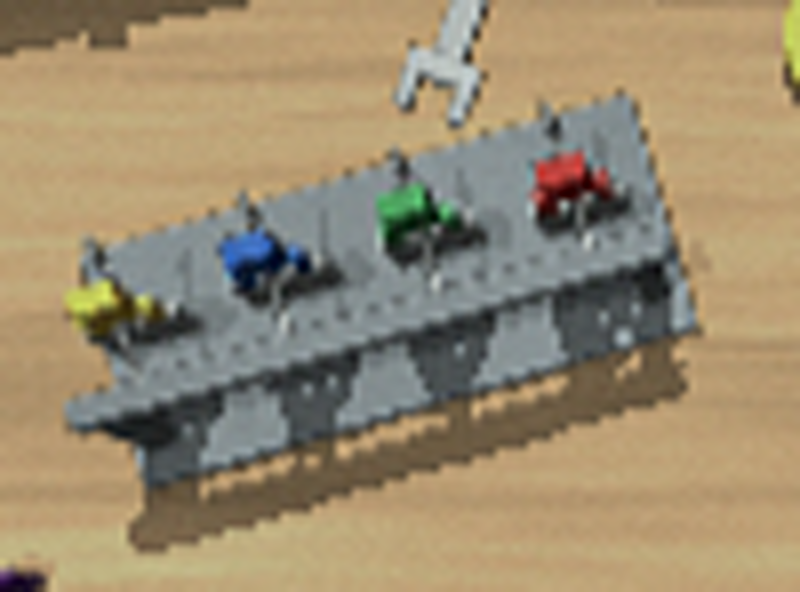

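View pics/b.png

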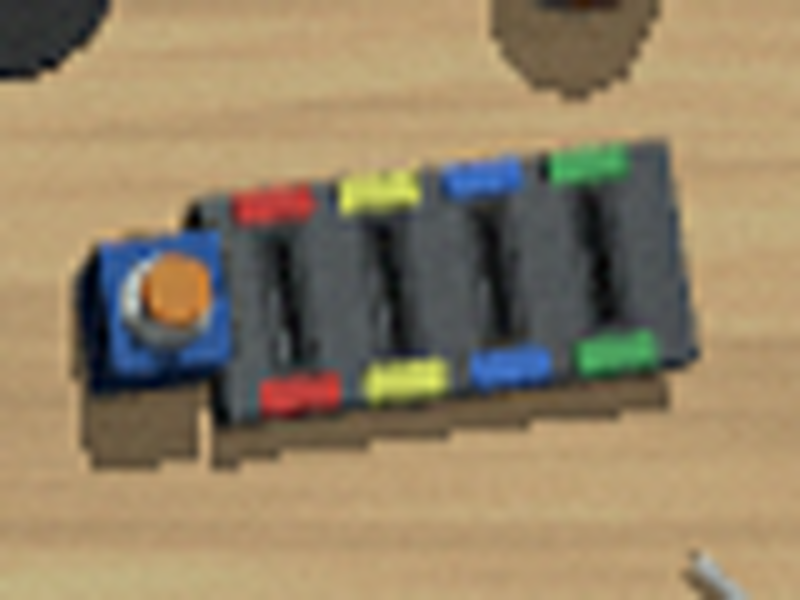

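View pics/c.png

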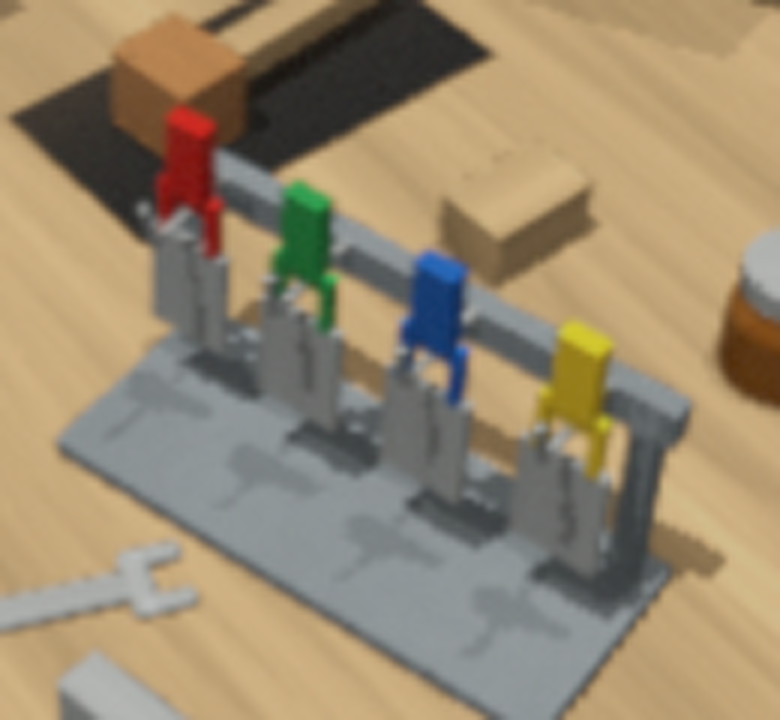

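View pics/d.png

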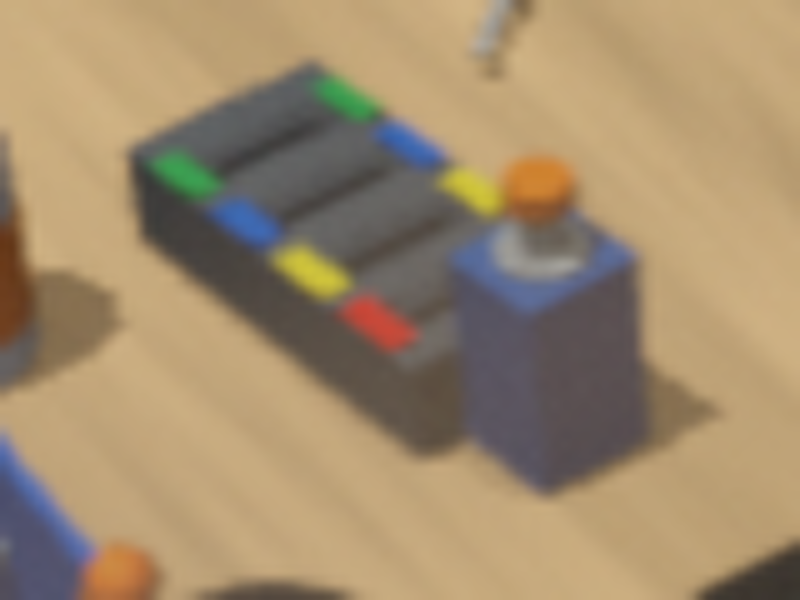

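```bash
cat > fit.py <<'E'
from h import *
from scipy.optimize import least_squares
def un(c,o,k): return (np.array(c)+.5)/k-.5+np.array(o)
def fit(obs,x0):  # obs: (cam, uv, local pt)
    def f(p):
        r=[]
        for n,uv,L in obs:
            P=R.from_euler('z',p[2]).apply(L)+[p[0],p[1],0]
            r+=list(proj(n,P)[0]-uv)
        return np.array(r)
    s=least_squares(f,x0,loss='soft_l1'); return s.x,f(s.x).reshape(-1,2)
if __name__=='__main__':
    b=lambda c:un(c,(365,154),10); d=lambda c:un(c,(222,155),10)
    # rack: local y of slots unknown offset -> treat slot line: red +60+o.. use red/yel/blue/green at 60,20,-20,-60 about slots' mid
    T=dict(r=(287,299),y=(392,286),b=(497,271),g=(603,259)); Y=dict(r=.06,y=.02,b=-.02,g=-.06)
    S=dict(g=(265,134),b=(328,182),y=(392,231))
    oT=[('top',b(T[k]),np.array([0,Y[k],.042])) for k in T]
    oS=[('scene',d(S[k]),np.array([0,Y[k],.042])) for k in S]
    for o in(oT,oS,oT+oS):
        x,r=fit(o,[.5,-.2,0]); print('rack',x[:2],np.degrees(x[2])); print(r.round(2).tolist())
    print('pin',atz('top',b((177,290)),.118),atz('scene',d((540,172)),.118),tri(b((177,290)),d((540,172))))
    a=lambda c:un(c,(218,145),8); c=lambda q:un(q,(290,195),6)
    hy=[-.105,-.035,.035,.105]
    oT=[('top',a(q),np.array([.031,y,.166])) for q,y in zip([(547,110),(398,157),(246,203),(93,247)],hy)]
    oS=[('scene',c(q),np.array([.031,y,.166])) for q,y in zip([(147,210),(270,283),(402,355),(533,440)],hy)]
    for o in(oT,oS,oT+oS):
        x,r=fit(o,[.5,.3,0]); print('stand',x[:2],np.degrees(x[2])); print(r.round(2).tolist())
    # overlay
    for n,(o,k,f) in dict(top=((218,145),8,'pics/a.png'),scene=((290,195),6,'pics/c.png')).items():
        im=cv2.imread(f)
        pts=[]
        for y in hy:
            l=[[-.03,y,.14],[.024,y,.14],[.031,y,.166],[.0255,y,.161]]
            pts.append(l)
        pts.append([[-.06,-.14,0],[.06,-.14,0],[.06,.14,0],[-.06,.14,0],[-.06,-.14,0]])
        pts.append([[-.03,-.14,.1425],[-.03,.14,.1425],[-.044,.14,.1425],[-.044,-.14,.1425]])
        for l in pts:
            P=R.from_euler('z',x[2]).apply(np.array(l))+[x[0],x[1],0]
            uv=((proj(n,P)-o+.5)*k-.5).round().astype(int)
            cv2.polylines(im,[uv.reshape(-1,1,2)],False,(255,0,255),1)
        cv2.imwrite(f.replace('.png','o.png'),im)
E
python3 fit.py
```

```text
rack [ 0.56090128 -0.29224039] 7.422820161637655
[[0.11, -0.02], [0.05, -0.06], [-0.0, 0.11], [-0.15, -0.03]]
rack [ 0.55827011 -0.29199294] 7.086124688704939
[[0.05, 0.09], [-0.03, -0.01], [-0.02, -0.07]]
rack [ 0.55981433 -0.2919562 ] 6.878356910419199
[[0.01, 0.12], [-0.03, 0.18], [-0.07, 0.44], [-0.2, 0.4], [-0.26, 0.21], [-0.38, 0.13], [-0.41, 0.09]]
pin [ 0.54613865 -0.18069642  0.118     ] [ 0.54232956 -0.17922869  0.118     ] (array([ 0.54438004, -0.17939505,  0.1191252 ]), np.float64(0.003887474721020571))
stand [0.56483269 0.25463325] 17.099205370341732
[[0.3, 0.04], [-0.08, -0.1], [-0.12, -0.1], [-0.08, 0.16]]
stand [0.56511927 0.2622438 ] 14.796391650959967
[[0.19, -0.04], [-0.09, -0.24], [-0.59, 0.48], [0.45, -0.17]]
stand [0.56447907 0.25901278] 15.855133966436531
[[-0.58, 0.7], [-1.08, 0.15], [-1.24, -0.26], [-1.31, -0.42], [-0.59, -0.34], [-0.61, -0.83], [-0.86, -0.44], [0.41, -1.46]]
```

View pics/ao.png

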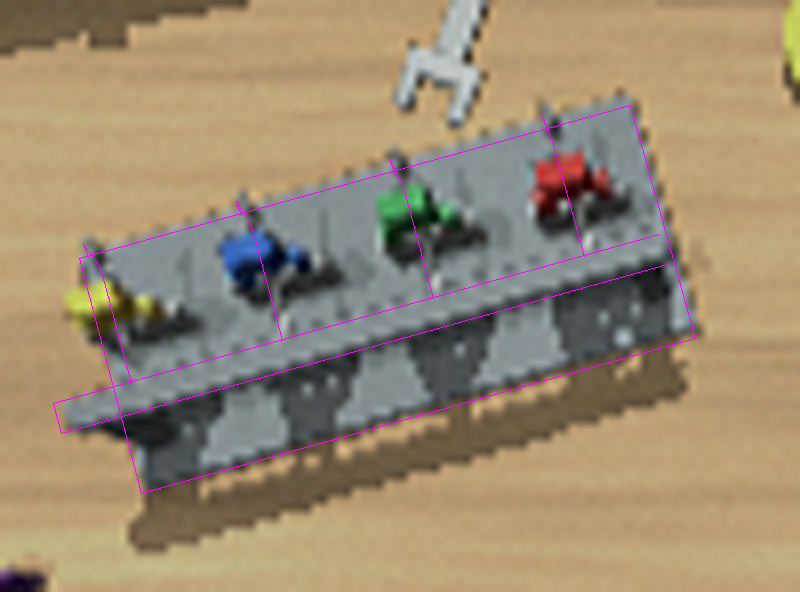

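View pics/co.png

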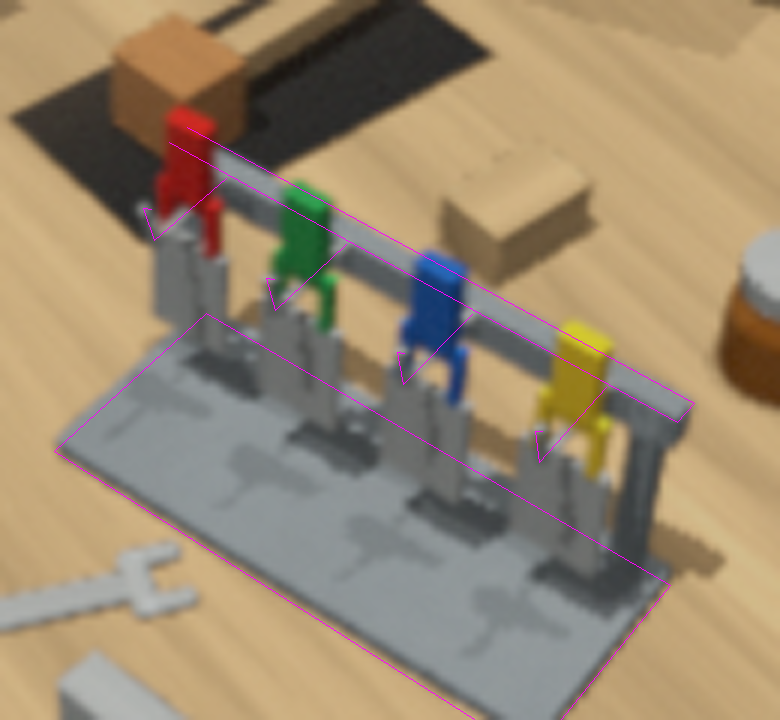

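Run:
```python
from fit import *
a=lambda c:un(c,(218,145),8); c=lambda q:un(q,(290,195),6)
T=dict(y=(92,301),b=(245,254),g=(403,208),r=(560,170)); S=dict(r=(192,118),g=(307,192),b=(440,262),y=(586,332))
P=[]
for k in 'rgby':
    p,e=tri(a(T[k]),c(S[k])); q1=atz('top',a(T[k]),.1965);q2=atz('scene',c(S[k]),.1965)
    print(k,p.round(4),round(e,4),q1[:2].round(4),q2[:2].round(4)); P.append((q1+q2)[:2]/2)
v=P[3]-P[0]; print(np.degrees(np.arctan2(-v[0],v[1])),np.linalg.norm(v))
oT=[('top',a(q),np.array([.06*sx,.14*sy,.005])) for q,sx,sy in [((628,95),1,-1),((693,322),-1,-1),((148,487),-1,1)]]
oS=[('scene',c(q),np.array([.06*sx,.14*sy,.005])) for q,sx,sy in [((60,446),1,-1),((668,572),-1,1)]]
oT+=[('top',a(q),np.array([x,y,.1425])) for q,x,y in [((668,240),-.03,-.137),((72,425),-.044,.137)]]
oS+=[('scene',c(q),np.array([x,y,.1425])) for q,x,y in [((690,402),-.044,.137),((683,422),-.03,.137)]]
for o in(oT,oS,oT+oS):
    x,r=fit(o,[.56,.26,.27]); print('stand',x[:2],np.degrees(x[2])); print(r.round(2).tolist())
i=R.from_euler('z',-x[2])
for k,p in zip('rgby',P): print(k,i.apply([*(p-x[:2]),0])[:2].round(4))
```

```text
r [0.5916 0.1566 0.1974] 0.0038 [0.5933 0.1555] [0.5897 0.1571]
g [0.5762 0.2238 0.1952] 0.0017 [0.5766 0.223 ] [0.5764 0.2255]
b [0.5562 0.2914 0.1959] 0.0011 [0.5565 0.2909] [0.5563 0.2922]
y [0.5347 0.3576 0.1971] 0.0036 [0.536  0.3565] [0.5328 0.3583]
15.838370705139315 0.2090558745383826
stand [0.56753826 0.25683034] 16.158961496630194
[[0.53, 0.06], [0.72, 0.86], [-0.46, 0.04], [-1.33, -1.56], [0.23, 0.15]]
stand [0.56334958 0.26062815] 16.060346784518686
[[-0.43, -0.04], [1.29, 1.15], [0.42, -0.37], [-1.16, -0.49]]
stand [0.56529848 0.25900671] 16.207134274867737
[[-0.05, 0.6], [0.16, 1.4], [-1.01, 0.64], [-1.95, -0.97], [-0.38, 0.81], [-1.33, 0.0], [0.41, 0.99], [-0.53, -0.53], [-2.11, -0.64]]
r [-0.0035 -0.1059]
g [ 0.0011 -0.0365]
b [0.0005 0.0337]
y [-0.0022  0.1031]
```

```bash
cat > plan.py <<'E'
import numpy as np, heapq
# moving shape sampled as points boundary; obstacles capsules
def rect(n0,n1,s0,s1,st=.8):
    n=np.arange(n0,n1+1e-6,st); s=np.arange(s0,s1+1e-6,st); N,S=np.meshgrid(n,s)
    m=(N<n0+st)|(N>n1-st)|(S<s0+st)|(S>s1-st); return np.c_[N[m],S[m]]
B=np.vstack([rect(-2.5,2.5,0,64),rect(-3,3,62,64),rect(-3,3,86,96),rect(-6,6,94,140),rect(-11,11,100,170,2)]); fing=len(rect(-11,11,100,170,2))
caps=[((-30,140),(24,140),2.5),((24,140),(31,166),2.5),((31,166),(25.5,161),2.0)]
def clear(x,z,th):  # hole centre (s=75) position
    c,s=np.cos(th),np.sin(th); P=B-[0,75]
    X=x+P[:,0]*c-P[:,1]*s; Z=z+P[:,0]*s+P[:,1]*c
    d=1e9
    for i,(a,b,r) in enumerate(caps):
        a,b=np.array(a,float),np.array(b,float); v=b-a
        k=slice(None,len(B)-fing)
        t=np.clip(((X[k]-a[0])*v[0]+(Z[k]-a[1])*v[1])/(v@v),0,1)
        d=min(d,(np.hypot(X[k]-a[0]-t*v[0],Z[k]-a[1]-t*v[1])-r).min())
    dx=np.maximum(np.maximum(-44-X,X+30),0); dz=np.maximum(Z-142.5,0)  # bar (everything below too)
    d=min(d,np.hypot(dx,dz).min()); d=min(d,Z.min()-8)
    return d
if __name__=='__main__':
    xs=np.arange(-6,60,1.);zs=np.arange(130,215,1.);ts=np.radians(np.arange(0,51,5.))
    G=np.array([[[clear(x,z,t) for t in ts] for z in zs] for x in xs])
    print('start clearance',G[6,9,0],G[6,10,0])
    start=(6,9,0)
    best={start:G[start]};cost={};pq=[(-min(G[start],5),0,start,None)];par={}
    while pq:
        nb,l,u,p=heapq.heappop(pq)
        if u in par: continue
        par[u]=p
        x,z,t=xs[u[0]],zs[u[1]],ts[u[2]]
        if z>=205: goal=u;print('bottleneck',-nb);break
        for dx in(-1,0,1):
            for dz in(-1,0,1):
                for dt in(-1,0,1):
                    v=(u[0]+dx,u[1]+dz,u[2]+dt)
                    if v in par or not(0<=v[0]<len(xs) and 0<=v[1]<len(zs) and 0<=v[2]<len(ts)): continue
                    heapq.heappush(pq,(max(nb,-min(G[v],6)),l+abs(dx)+abs(dz)+abs(dt),v,u))
    path=[];u=goal
    while u: path.append(u);u=par[u]
    for u in path[::-1]: print(xs[u[0]],zs[u[1]],np.degrees(ts[u[2]]).round(),round(G[u],1),end=' | ')
E
python3 plan.py
```

```text
start clearance 7.5 8.5
bottleneck 4.267033000046768
0.0 139.0 0.0 7.5 | 1.0 139.0 0.0 7.5 | 2.0 139.0 0.0 7.5 | 3.0 139.0 0.0 7.5 | 4.0 139.0 0.0 7.5 | 5.0 139.0 0.0 7.5 | 6.0 139.0 0.0 7.5 | 7.0 139.0 0.0 7.5 | 8.0 139.0 0.0 7.5 | 9.0 139.0 0.0 7.5 | 10.0 139.0 0.0 7.5 | 11.0 139.0 0.0 6.5 | 12.0 139.0 0.0 5.5 | 13.0 139.0 5.0 6.4 | 14.0 139.0 5.0 5.4 | 15.0 139.0 10.0 6.2 | 16.0 139.0 10.0 5.2 | 17.0 139.0 15.0 5.9 | 18.0 139.0 20.0 5.8 | 19.0 139.0 20.0 5.7 | 20.0 140.0 25.0 6.2 | 21.0 141.0 25.0 5.1 | 22.0 142.0 30.0 5.8 | 23.0 143.0 35.0 5.5 | 24.0 144.0 40.0 5.4 | 24.0 145.0 45.0 5.0 | 25.0 146.0 45.0 5.4 | 25.0 147.0 50.0 5.6 | 25.0 148.0 50.0 5.3 | 25.0 149.0 50.0 5.0 | 25.0 150.0 50.0 4.8 | 25.0 151.0 50.0 4.5 | 25.0 152.0 50.0 4.3 | 26.0 153.0 50.0 4.3 | 26.0 154.0 50.0 4.6 | 26.0 155.0 50.0 4.5 | 27.0 156.0 50.0 4.6 | 27.0 157.0 50.0 4.9 | 27.0 158.0 50.0 4.6 | 27.0 159.0 50.0 4.4 | 28.0 160.0 50.0 5.1 | 28.0 161.0 50.0 4.8 | 28.0 162.0 50.0 4.6 | 28.0 163.0 50.0 4.3 | 29.0 164.0 50.0 5.0 | 29.0 165.0 50.0 4.7 | 29.0 166.0 50.0 4.5 | 30.0 167.0 50.0 5.2 | 30.0 168.0 50.0 4.9 | 30.0 169.0 50.0 4.7 | 30.0 170.0 50.0 4.4 | 31.0 171.0 50.0 5.1 | 31.0 172.0 50.0 4.9 | 31.0 173.0 50.0 4.6 | 31.0 174.0 50.0 4.4 | 31.0 175.0 50.0 4.3 | 31.0 176.0 50.0 4.3 | 31.0 177.0 50.0 4.4 | 31.0 178.0 50.0 4.7 | 31.0 179.0 50.0 5.1 | 31.0 180.0 50.0 5.6 | 31.0 181.0 50.0 6.2 | 31.0 182.0 50.0 6.8 | 31.0 183.0 50.0 7.5 | 31.0 184.0 50.0 8.3 | 31.0 185.0 50.0 9.1 | 31.0 186.0 50.0 9.8 | 31.0 187.0 50.0 10.6 | 31.0 188.0 50.0 11.4 | 31.0 189.0 50.0 12.2 | 31.0 190.0 50.0 13.1 | 31.0 191.0 50.0 13.9 | 31.0 192.0 50.0 14.8 | 31.0 193.0 50.0 15.7 | 31.0 194.0 50.0 16.5 | 31.0 195.0 50.0 17.2 | 31.0 196.0 50.0 18.0 | 31.0 197.0 50.0 18.7 | 31.0 198.0 50.0 19.5 | 31.0 199.0 50.0 20.3 | 31.0 200.0 50.0 21.0 | 31.0 201.0 50.0 21.8 | 31.0 202.0 50.0 22.6 | 31.0 203.0 50.0 23.3 | 31.0 204.0 50.0 24.1 | 31.0 205.0 50.0 24.9 |
```

```bash
cat > mv.py <<'E'
from h import *
import json,os
# cmd.json: commanded pose; go(list of (pos,Rot,nrows)) prints rows rel. to cmd and stores final as new cmd
def load():
    if not os.path.exists('cmd.json'): return np.array([.168,-.498,.231]),R.from_euler('xyz',[180,0,18.609],degrees=True)
    d=json.load(open('cmd.json')); return np.array(d['p']),R.from_quat(d['q'])
def go(way):
    p,q=load(); s=robot.read_state()
    dm=s['tcp_pos']-p; dq=(R.from_euler('xyz',s['eef_rot'],degrees=True)*q.inv()).magnitude()*57.3
    print('cmd',p.round(4),'meas-cmd mm',(dm*1e3).round(1),'deg',round(dq,2),'t',round(s['t'],1))
    for P,Q,n in way:
        t=np.round(q.inv().apply(np.array(P)-p),4); r=np.round((q.inv()*Q).as_rotvec(degrees=True),1)
        print(n,'x',t.tolist(),r.tolist())
    json.dump(dict(p=(p+q.apply(t)).tolist(),q=(q*R.from_rotvec(r,degrees=True)).as_quat().tolist()),open('cmd.json','w'))
def down(yaw): return R.from_euler('xyz',[180,0,yaw],degrees=True)
ST=np.array([.5657,.2577]); SY=16.0
SC=dict(r=(.5915,.1563),g=(.5765,.2243),b=(.5564,.2916),y=(.5344,.3574))
SR=R.from_euler('z',SY,degrees=True)
def loc(k): return SR.inv().apply([*(np.array(SC[k])-ST),0])[:2]
GS=.102
def hook(k,hx,hz,th,gs=GS): # TCP pose for hole centre at stand-local (hx,hz) mm,tilt deg
    y=loc(k)[1]; t=np.radians(th)
    L=np.array([hx/1e3,y,hz/1e3])+(gs-.075)*np.array([-np.sin(t),0,np.cos(t)])
    Q=SR*R.from_euler('y',-th,degrees=True)*R.from_euler('x',180,degrees=True)
    return SR.apply(L)+[*ST,0],Q
E
python3 - <<'E'
from mv import *
for k in SC: print(k,loc(k))
from plan import clear
for w in [(0,139,0),(12,139,0),(17,139,12),(20,140,25),(22,142.5,35),(24,146,42),(25,149,44),(25.5,153,44),(27,158,44),(29,165,44),(31,172,44),(32,177,44),(32,185,44)]: print(w,round(clear(w[0],w[1],np.radians(w[2])),1))
p,q=hook('r',loc('r')[0]*1e3,131.5,0)
go([(p+[0,0,.12],q,20)])
E
```

```text
r [-0.00314908 -0.10458338]
g [ 0.00117534 -0.03508302]
b [0.00040437 0.0351502 ]
y [-0.00260645  0.10446524]
(0, 139, 0) 7.5
(12, 139, 0) 5.5
(17, 139, 12) 4.9
(20, 140, 25) 6.2
(22, 142.5, 35) 5.3
(24, 146, 42) 4.2
(25, 149, 44) 4.3
(25.5, 153, 44) 3.7
(27, 158, 44) 3.9
(29, 165, 44) 4.0
(31, 172, 44) 4.1
(32, 177, 44) 4.3
(32, 185, 44) 8.4
cmd [ 0.168 -0.498  0.231] meas-cmd mm [-0.6  0.8 -0.3] deg 0.07 t 0.1
20 x [0.6102, -0.4849, -0.0475] [0.0, -0.0, 2.6]
```

Call:
step_arm(translation=[[0,0,-0.0475],[0.6102,-0.4849,-0.0475],[0.6102,-0.4849,-0.0475],[0.6102,-0.4849,-0.0475],[0.6102,-0.4849,-0.0475],[0.6102,-0.4849,-0.0475],[0.6102,-0.4849,-0.0475],[0.6102,-0.4849,-0.0475],[0.6102,-0.4849,-0.0475],[0.6102,-0.4849,-0.0475],[0.6102,-0.4849,-0.0475],[0.6102,-0.4849,-0.0475],[0.6102,-0.4849,-0.0475],[0.6102,-0.4849,-0.0475],[0.6102,-0.4849,-0.0475],[0.6102,-0.4849,-0.0475],[0.6102,-0.4849,-0.0475],[0.6102,-0.4849,-0.0475],[0.6102,-0.4849,-0.0475],[0.6102,-0.4849,-0.0475]], delta_rot=[[0,0,2.6],[0,0,2.6],[0,0,2.6],[0,0,2.6],[0,0,2.6],[0,0,2.6],[0,0,2.6],[0,0,2.6],[0,0,2.6],[0,0,2.6],[0,0,2.6],[0,0,2.6],[0,0,2.6],[0,0,2.6],[0,0,2.6],[0,0,2.6],[0,0,2.6],[0,0,2.6],[0,0,2.6],[0,0,2.6]], gripper=0.5)

```text
t: 2.1
tcp_pos: [0.5905, 0.1558, 0.2788]
eef_rot: [180.0, 0.0, 16.0]
contact_force: [-0.7, -0.2, -0.3]
grip_width: 0.0428
```

Run:
```python
from mv import *
go([(load()[0]-[0,0,.04],load()[1],1)]) if 0 else None
for n in ('scene','top'):
    im=vision.grab_frame(n); cv2.imwrite(f'pics/{n}1.png',im[:,:,::-1])
    s=robot.read_state(); uv=proj(n,s['tcp_pos'])[0]; print(n,uv,s['joint_pos'].round(1))
    crop(n,im,uv,(50,40),8,f'pics/{n}1c.png')
```

```text
scene [321.12030405 190.26884816] [ 14.8  21.9  18.1  86.2  -0.  178.8]
top [285.07612395 162.19089579] [ 14.8  21.9  18.1  86.2  -0.  178.8]
```

View pics/scene1c.png

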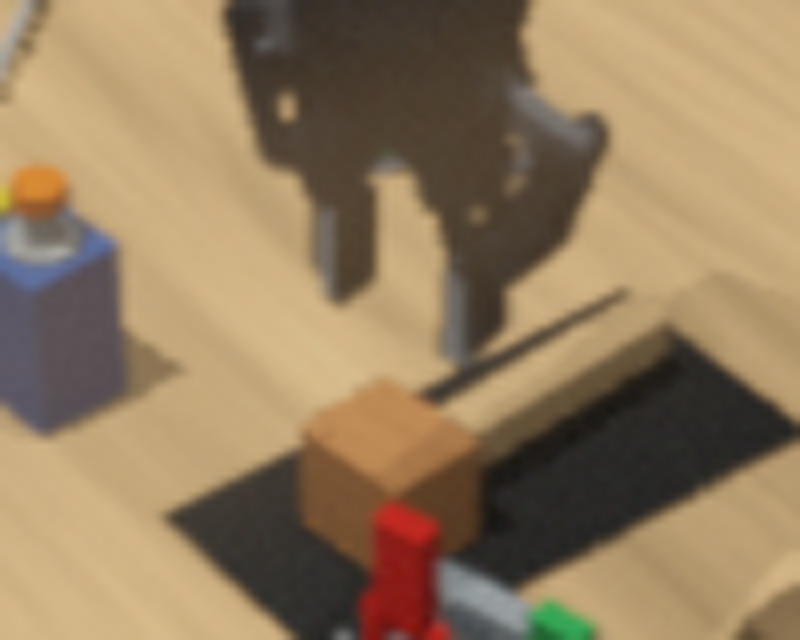

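View pics/top1c.png

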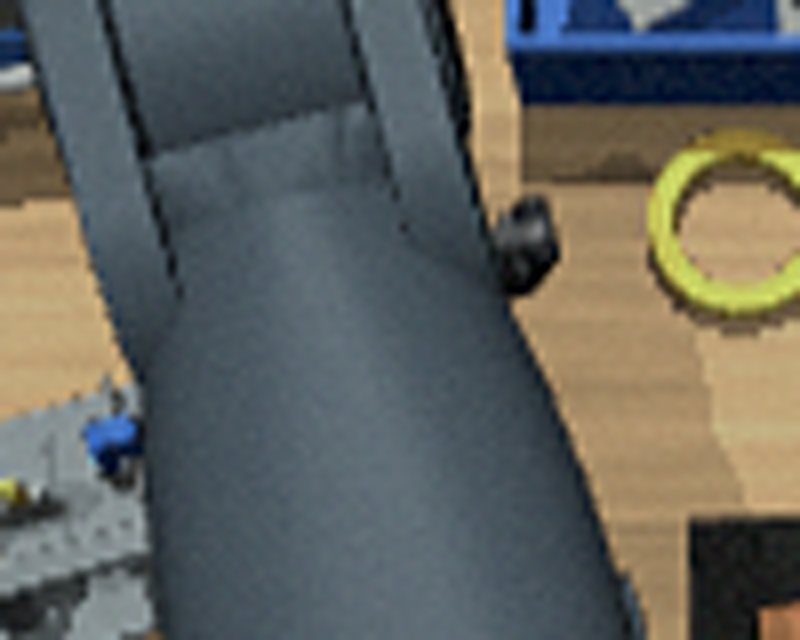

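Call:
step_arm(translation=[[0,0,0],[0,0,0],[0,0,0],[0,0,0],[0,0,0],[0,0,0],[0,0,0],[0,0,0],[0,0,0],[0,0,0],[0,0,0],[0,0,0],[0,0,0],[0,0,0],[0,0,0],[0,0,0],[0,0,0],[0,0,0],[0,0,0],[0,0,0]], delta_rot=[[0,0,-90],[0,0,-90],[0,0,-90],[0,0,-90],[0,0,-90],[0,0,-90],[0,0,-90],[0,0,-90],[0,0,-90],[0,0,-90],[0,0,-170],[0,0,-170],[0,0,-170],[0,0,-170],[0,0,-170],[0,0,-170],[0,0,-170],[0,0,-170],[0,0,-170],[0,0,-170]])

```text
t: 4.2
tcp_pos: [0.5907, 0.1556, 0.2795]
eef_rot: [180.0, 0.0, -173.7]
contact_force: [-0.0, 0.3, 0.5]
grip_width: 0.043
```

```bash
python3 - <<'E'
from mv import *
p,q=load(); q=q*R.from_euler('z',-170,degrees=True)
json.dump(dict(p=p.tolist(),q=q.as_quat().tolist()),open('cmd.json','w'))
s=open('mv.py').read().replace("R.from_euler('x',180,degrees=True)\n    return SR","R.from_euler('x',180,degrees=True)*R.from_euler('z',180,degrees=True)\n    return SR"); open('mv.py','w').write(s)
E
python3 - <<'E'
from mv import *
print(robot.read_state()['joint_pos'].round(1))
p,q=hook('r',loc('r')[0]*1e3,131.5,0)
go([(p+[0,0,.06],q,5),(p,q,8)])
E
```

```text
[14.8 21.9 18.1 86.2  0.   8.5]
cmd [0.5916 0.1563 0.2785] meas-cmd mm [-0.8 -0.7  1. ] deg 0.26 t 4.2
5 x [0.0001, 0.0, 0.06] [0.0, 0.0, -10.0]
8 x [0.0001, 0.0, 0.12] [0.0, 0.0, -10.0]
```

Call:
step_arm(translation=[[0,0,0.03],[0,0,0.06],[0,0,0.075],[0,0,0.09],[0,0,0.105],[0,0,0.115],[0,0,0.12],[0,0,0.12]], delta_rot=[[0,0,-8],[0,0,-10],[0,0,-10],[0,0,-10],[0,0,-10],[0,0,-10],[0,0,-10],[0,0,-10]])

```text
t: 5.0
tcp_pos: [0.5908, 0.1563, 0.1587]
eef_rot: [180.0, -0.0, -164.0]
contact_force: [-0.0, 0.1, 0.4]
grip_width: 0.0428
```

Call:
step_arm(translation=[[0,0,0],[0,0,0],[0,0,0],[0,0,0],[0,0,0],[0,0,0]], delta_rot=[[0,0,0],[0,0,0],[0,0,0],[0,0,0],[0,0,0],[0,0,0]], gripper=0, grip_force=80)

```text
t: 5.6
tcp_pos: [0.5915, 0.1569, 0.1595]
eef_rot: [180.0, 0.1, -164.0]
contact_force: [-0.1, -0.3, 5.3]
grip_width: 0.0209
```

Run:
```python
from mv import *
im=vision.grab_frame('scene'); uv=proj('scene',robot.read_state()['tcp_pos'])[0]; print(uv)
crop('scene',im,uv,(50,40),8,'pics/s2.png')
k='r'; x0=loc(k)[0]*1e3
W=[(x0,139.5,0)]+[(x0+(12-x0)*f,139.5,0) for f in(.5,1)]+[(14.5,139,6),(17,139,12),(18.5,139.5,19),(20,140,25),(22,142.5,35),(23.5,145,40),(24.5,148,44)]
W2=[(25,150.5,44),(25.5,153,44),(27,158,44),(28,161.5,44),(29,165,44),(30,168.5,44),(31,172,44),(32,177,44),(32,185,44),(32,195,44),(32,215,40),(34,235,35)]
print(len(W),len(W2)); json.dump(W+W2,open('W.json','w'))
go([(*hook(k,*w),1) for w in W])
```

```text
[320.94855142 224.3994109 ]
10 12
cmd [0.5915 0.1563 0.1585] meas-cmd mm [0.  0.6 1.1] deg 0.08 t 5.7
1 x [-0.0, 0.0, -0.008] [0.0, 0.0, 0.0]
1 x [-0.0076, 0.0, -0.008] [0.0, 0.0, 0.0]
1 x [-0.0152, 0.0, -0.008] [0.0, 0.0, 0.0]
1 x [-0.0149, 0.0, -0.0074] [0.0, -6.0, 0.0]
1 x [-0.0146, 0.0, -0.0069] [0.0, -12.0, 0.0]
1 x [-0.0129, 0.0, -0.0065] [0.0, -19.0, 0.0]
1 x [-0.0118, 0.0, -0.006] [0.0, -25.0, 0.0]
1 x [-0.0097, 0.0, -0.0061] [0.0, -35.0, 0.0]
1 x [-0.0093, 0.0, -0.0072] [0.0, -40.0, 0.0]
1 x [-0.0089, 0.0, -0.0089] [0.0, -44.0, 0.0]
```

View pics/s2.png

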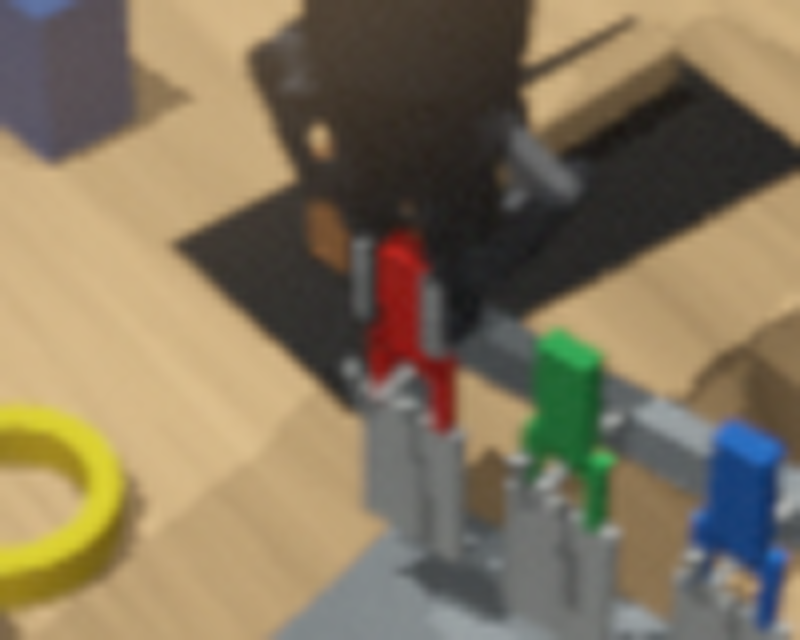

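Call:
step_arm(translation=[[0,0,-0.004],[0,0,-0.008],[0,0,-0.008],[-0.0076,0,-0.008],[-0.0152,0,-0.008],[-0.0149,0,-0.0074],[-0.0146,0,-0.0069],[-0.0129,0,-0.0065],[-0.0118,0,-0.006],[-0.0107,0,-0.006],[-0.0097,0,-0.0061],[-0.0093,0,-0.0072],[-0.0089,0,-0.0089],[-0.0089,0,-0.0089],[-0.0089,0,-0.0089]], delta_rot=[[0,0,0],[0,0,0],[0,0,0],[0,0,0],[0,0,0],[0,-6,0],[0,-12,0],[0,-19,0],[0,-25,0],[0,-30,0],[0,-35,0],[0,-40,0],[0,-44,0],[0,-44,0],[0,-44,0]])

```text
t: 7.15
tcp_pos: [0.5999, 0.1593, 0.1675]
eef_rot: [180.0, 43.9, -164.0]
contact_force: [-0.2, -0.2, -0.5]
grip_width: 0.0207
```

Run:
```python
from mv import *
im=vision.grab_frame('scene'); uv=proj('scene',robot.read_state()['tcp_pos'])[0]; print(robot.read_state()['joint_pos'].round(1),robot.read_state()['contact_force'])
crop('scene',im,uv,(50,40),8,'pics/s3.png')
k='r'
go([(*hook(k,*w),1) for w in json.load(open('W.json'))[10:]])
```

```text
[ 14.3   2.9 -45.2  -1.9   1.2  -1.2] [-0.08965411  0.91613243 -1.75274271]
cmd [0.6    0.1587 0.1674] meas-cmd mm [0.7 0.8 0.8] deg 0.05 t 7.2
1 x [-0.0021, 0.0, -0.0014] [0.0, 0.0, 0.0]
1 x [-0.0042, 0.0, -0.0029] [0.0, 0.0, 0.0]
1 x [-0.0088, 0.0, -0.0054] [0.0, 0.0, 0.0]
1 x [-0.0119, 0.0, -0.0073] [0.0, 0.0, 0.0]
1 x [-0.0151, 0.0, -0.0091] [0.0, 0.0, 0.0]
1 x [-0.0182, 0.0, -0.0109] [0.0, 0.0, 0.0]
1 x [-0.0214, 0.0, -0.0127] [0.0, 0.0, 0.0]
1 x [-0.0256, 0.0, -0.0156] [0.0, 0.0, 0.0]
1 x [-0.0311, 0.0, -0.0214] [0.0, 0.0, 0.0]
1 x [-0.0381, 0.0, -0.0286] [0.0, 0.0, 0.0]
1 x [-0.0539, 0.0, -0.0429] [0.0, 4.0, 0.0]
1 x [-0.0715, 0.0, -0.0556] [0.0, 9.0, 0.0]
```

View pics/s3.png

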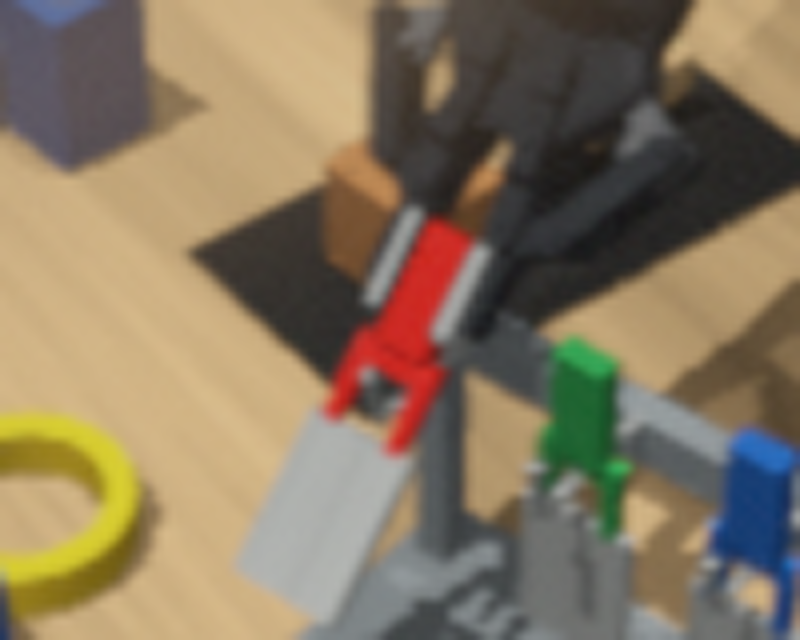

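Call:
step_arm(translation=[[-0.0021,0,-0.0014],[-0.0042,0,-0.0029],[-0.0065,0,-0.0041],[-0.0088,0,-0.0054],[-0.0119,0,-0.0073],[-0.0151,0,-0.0091],[-0.0182,0,-0.0109],[-0.0214,0,-0.0127],[-0.0256,0,-0.0156],[-0.0311,0,-0.0214],[-0.0381,0,-0.0286],[-0.0539,0,-0.0429],[-0.0715,0,-0.0556],[-0.0715,0,-0.0556],[-0.0715,0,-0.0556]], delta_rot=[[0,0,0],[0,0,0],[0,0,0],[0,0,0],[0,0,0],[0,0,0],[0,0,0],[0,0,0],[0,0,0],[0,0,0],[0,0,0],[0,4,0],[0,9,0],[0,9,0],[0,9,0]])

```text
t: 8.7
tcp_pos: [0.613, 0.163, 0.2588]
eef_rot: [180.0, 35.2, -164.0]
contact_force: [-0.8, 0.6, -2.1]
grip_width: 0.0212
```

Run:
```python
from mv import *
im=vision.grab_frame('scene'); uv=proj('scene',robot.read_state()['tcp_pos'])[0]; print(robot.read_state()['joint_pos'].round(1),robot.read_state()['contact_force'])
crop('scene',im,uv,(50,40),8,'pics/s4.png')
```

```text
[ 14.5   0.8 -24.4  29.8   0.9  -1.3] [-0.53159839 -1.11326277 -2.24723354]
```

View pics/s4.png

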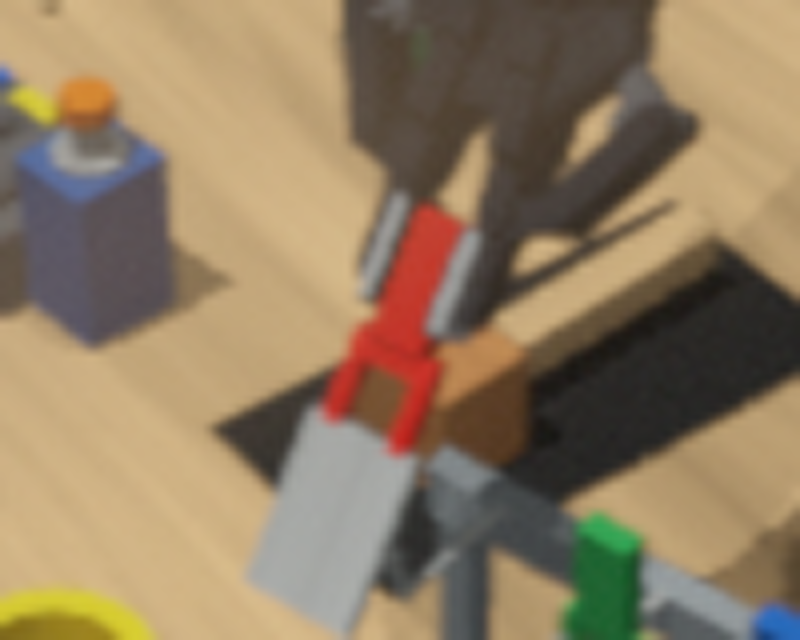

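```bash
cat >> mv.py <<'E'
RK=np.array([.5597,-.2921]); RY=7.3
SLY=dict(r=.06,y=.02,b=-.02,g=-.06)
def slot(k,z,dx=0,dy=0): # TCP pose with scraper origin at height z over slot; dx,dy offsets rack frame
    p=R.from_euler('z',RY,degrees=True).apply([dx,SLY[k]+dy,0])+[*RK,z+GS]
    return p,down(RY+90)
E
python3 - <<'E'
from mv import *
p,q=load()
go([(*slot('r',.17),20)])
E
```

```text
cmd [0.6123 0.1622 0.2571] meas-cmd mm [-0.5  0.5 -0.1] deg 0.04 t 8.8
20 x [0.1281, -0.3629, -0.1079] [30.0, 25.8, 95.3]
```

Run:
```python
from mv import *
json.dump(dict(p=[0.6123,0.1622,0.2571],q=hook('r',34,235,35)[1].as_quat().tolist()),open('cmd.json','w'))
p,q=load(); e,_=slot('r',.17)
go([(p+[0,0,.025],down(-164),5),(.75*p+.25*e,down(-186),4),(.4*p+.6*e,down(-220),4),(*slot('r',.17),20)])
```

```text
cmd [0.6123 0.1622 0.2571] meas-cmd mm [-0.5  0.5 -0.2] deg 0.04 t 8.8
5 x [-0.0143, -0.0, -0.0205] [-0.0, 35.0, 0.0]
4 x [0.032, -0.0907, -0.027] [6.7, 34.6, 21.3]
4 x [0.0768, -0.2177, -0.0647] [17.1, 32.1, 54.2]
20 x [0.128, -0.3629, -0.1078] [30.0, 25.8, 95.3]
```

Call:
step_arm(translation=[[-0.0143,0,-0.0205],[-0.0143,0,-0.0205],[-0.0143,0,-0.0205],[-0.0143,0,-0.0205],[0.032,-0.0907,-0.027],[0.032,-0.0907,-0.027],[0.032,-0.0907,-0.027],[0.0768,-0.2177,-0.0647],[0.0768,-0.2177,-0.0647],[0.0768,-0.2177,-0.0647],[0.0768,-0.2177,-0.0647],[0.128,-0.3629,-0.1078],[0.128,-0.3629,-0.1078],[0.128,-0.3629,-0.1078],[0.128,-0.3629,-0.1078],[0.128,-0.3629,-0.1078],[0.128,-0.3629,-0.1078],[0.128,-0.3629,-0.1078],[0.128,-0.3629,-0.1078]], delta_rot=[[0,35,0],[0,35,0],[0,35,0],[0,35,0],[6.7,34.6,21.3],[6.7,34.6,21.3],[6.7,34.6,21.3],[17.1,32.1,54.2],[17.1,32.1,54.2],[17.1,32.1,54.2],[17.1,32.1,54.2],[30,25.8,95.3],[30,25.8,95.3],[30,25.8,95.3],[30,25.8,95.3],[30,25.8,95.3],[30,25.8,95.3],[30,25.8,95.3],[30,25.8,95.3]])

```text
t: 10.65
tcp_pos: [0.5517, -0.2315, 0.2717]
eef_rot: [-180.0, -0.1, 97.5]
contact_force: [0.1, -0.4, -1.2]
grip_width: 0.0209
```

Run:
```python
from mv import *
go([(*slot('r',.055),20)])
```

```text
cmd [ 0.5521 -0.2326  0.272 ] meas-cmd mm [-0.4  1.1 -0.3] deg 0.25 t 10.7
20 x [-0.0001, -0.0001, 0.115] [0.0, -0.0, -0.0]
```

Lower to hover just above the slot and look.

Call:
step_arm(translation=[[0,0,0.04],[0,0,0.08],[0,0,0.1],[0,0,0.115],[0,0,0.115],[0,0,0.115]], delta_rot=[[0,0,0],[0,0,0],[0,0,0],[0,0,0],[0,0,0],[0,0,0]])

```text
t: 11.25
tcp_pos: [0.552, -0.2316, 0.1576]
eef_rot: [180.0, -0.0, 97.4]
contact_force: [0.5, 0.3, -0.4]
grip_width: 0.021
```

Run:
```python
from mv import *
s=robot.read_state(); print(s['tcp_pos'],s['eef_rot'])
for n in ('scene','top'):
    im=vision.grab_frame(n)
    uv=proj(n,[.5597,-.2921,.09])[0]; cv2.imwrite(f'pics/{n}5.png',im[:,:,::-1])
    crop(n,im,uv,(40,30),10,f'pics/{n}5c.png'); print(n,[int(uv[0]-40),int(uv[1]-30)])
```

```text
[ 0.55203409 -0.23157496  0.1575769 ] [ 1.79975877e+02 -3.73510566e-02  9.74150388e+01]
scene [215, 134]
top [371, 149]
```

View pics/scene5c.png

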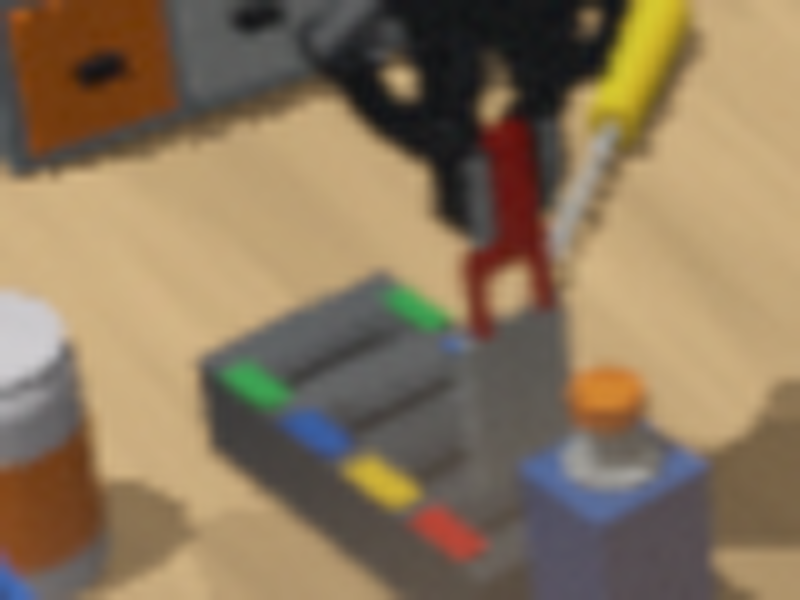

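View pics/top5c.png

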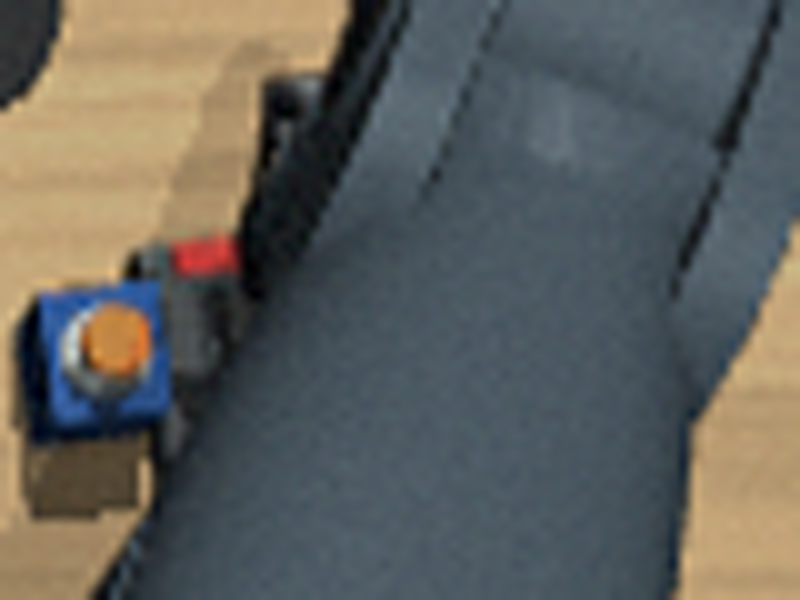

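```bash
cat >> mv.py <<'E'
def scraper_lines():
    L=[]
    for n in(-.0025,.0025): L.append([[n,-.022,0],[n,.022,0],[n,.022,.064],[n,-.022,.064],[n,-.022,0]])
    for n in(-.006,.006): L.append([[n,-.011,.094],[n,.011,.094],[n,.011,.14],[n,-.011,.14],[n,-.011,.094]])
    for n in(-.003,.003): L.append([[n,-.01,.064],[n,.01,.064],[n,.01,.086],[n,-.01,.086],[n,-.01,.064]])
    return L
def overlay(f,n,o,k,lines,T,col=(255,0,255)):
    im=cv2.imread(f)
    for l in lines:
        P=T[1].apply(np.array(l))+T[0]
        uv=((proj(n,P)-o+.5)*k-.5).round().astype(int); cv2.polylines(im,[uv.reshape(-1,1,2)],False,col,1)
    cv2.imwrite(f.replace('.png','o.png'),im)
E
python3 - <<'E'
from mv import *
p,q=slot('r',.055); o=p-[0,0,GS]
overlay('pics/scene5c.png','scene',(215,134),10,scraper_lines(),(o,R.from_euler('z',RY+90-180,degrees=True)))
os.rename('pics/scene5co.png','pics/t.png')
rl=[[[.0245,y+w,.042] for w in(-.0045,.0045)]+[[-.0245,y+w,.042] for w in(.0045,-.0045)] for y in SLY.values()]+[[[.043,-.09,.042],[.043,.09,.042],[-.043,.09,.042],[-.043,-.09,.042],[.043,-.09,.042],[.043,-.09,0],[.043,.09,0]]]
overlay('pics/t.png','scene',(215,134),10,rl,(np.array([*RK,0]),R.from_euler('z',RY,degrees=True)),(255,255,0))
E
```

```text
(no output)
```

View pics/to.png

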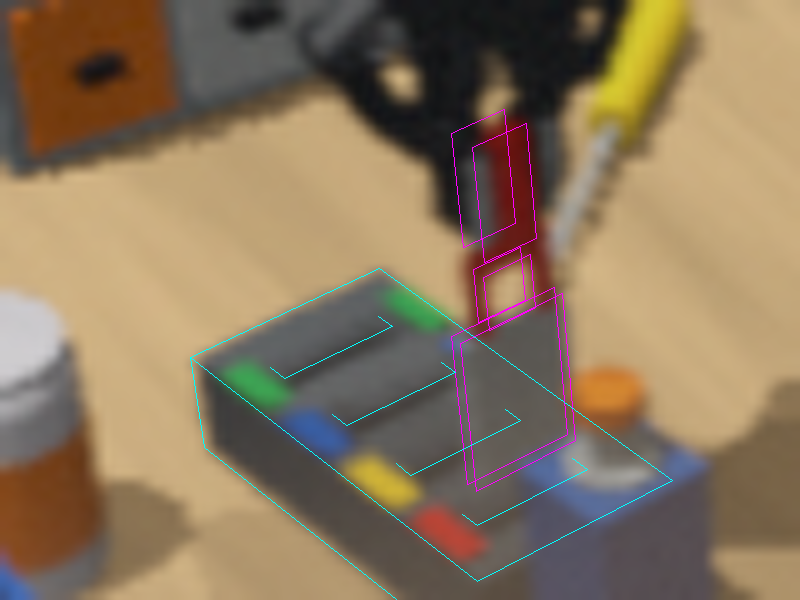

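Call:
step_arm(translation=[[0,0,0.005],[0,0,0.01],[0,0,0.0125],[0,0,0.015],[0,0,0.0175],[0,0,0.02],[0,0,0.0225],[0,0,0.025],[0,0,0.025]], delta_rot=[[0,0,0],[0,0,0],[0,0,0],[0,0,0],[0,0,0],[0,0,0],[0,0,0],[0,0,0],[0,0,0]])

```text
t: 12.25
tcp_pos: [0.5515, -0.2317, 0.1314]
eef_rot: [-180.0, -0.1, 97.3]
contact_force: [-0.2, 2.9, -2.3]
grip_width: 0.0213
```

Call:
step_arm(translation=[[0,0,0.0025],[0,0,0.005],[0,0,0.0075],[0,0,0.01],[0,0,0.0125],[0,0,0.015],[0,0,0.0175],[0,0,0.02],[0,0,0.02]], delta_rot=[[0,0,0],[0,0,0],[0,0,0],[0,0,0],[0,0,0],[0,0,0],[0,0,0],[0,0,0],[0,0,0]])

```text
t: 13.15
tcp_pos: [0.5517, -0.2318, 0.1117]
eef_rot: [-180.0, -0.1, 97.3]
contact_force: [1.2, 2.9, -2.4]
grip_width: 0.0209
```

Call:
step_arm(translation=[[0,0,0.001],[0,0,0.002],[0,0,0.003],[0,0,0.003]], delta_rot=[[0,0,0],[0,0,0],[0,0,0],[0,0,0]])

```text
t: 13.55
tcp_pos: [0.552, -0.232, 0.1114]
eef_rot: [179.9, 0.0, 97.3]
contact_force: [-5.0, 5.4, 17.8]
grip_width: 0.0211
```

Call:
step_arm(translation=[[0,0,0],[0,0,0],[0,0,0],[0,0,-0.005],[0,0,-0.02],[0,0,-0.05],[0,0,-0.1],[0,0,-0.15],[0,0,-0.183],[0,0,-0.183]], delta_rot=[[0,0,0],[0,0,0],[0,0,0],[0,0,0],[0,0,0],[0,0,0],[0,0,0],[0,0,0],[0,0,0],[0,0,0]], gripper=0.5)

```text
t: 14.55
tcp_pos: [0.5534, -0.2329, 0.2978]
eef_rot: [179.6, 0.2, 97.3]
contact_force: [0.7, -0.4, -0.1]
grip_width: 0.0426
```

Run:
```python
from mv import *
json.dump(dict(p=(load()[0]-[0,0,.048-.183]).tolist(),q=load()[1].as_quat().tolist()),open('cmd.json','w'))
k='g'; p,q=hook(k,loc(k)[0]*1e3,131.5,0); a=load()[0]
z=.292
m=lambda f:np.r_[a[:2]*(1-f)+p[:2]*f,z]
go([(m(.35),down(97.3+35),5),(m(.7),down(97.3+70),4),(m(1),down(196),20)])
im=vision.grab_frame('scene');n='scene'
uv=proj(n,[.5597,-.2921,.09])[0]; crop(n,im,uv,(40,30),10,f'pics/{n}6c.png')
```

```text
cmd [ 0.552  -0.2326  0.292 ] meas-cmd mm [ 1.4 -0.3  5.8] deg 0.48 t 14.6
5 x [0.1575, 0.0288, 0.0001] [0.0, -0.0, -35.0]
4 x [0.3151, 0.0576, 0.0002] [0.0, -0.0, -70.0]
20 x [0.4501, 0.0823, 0.0003] [0.0, -0.0, -98.7]
```

View pics/scene6c.png

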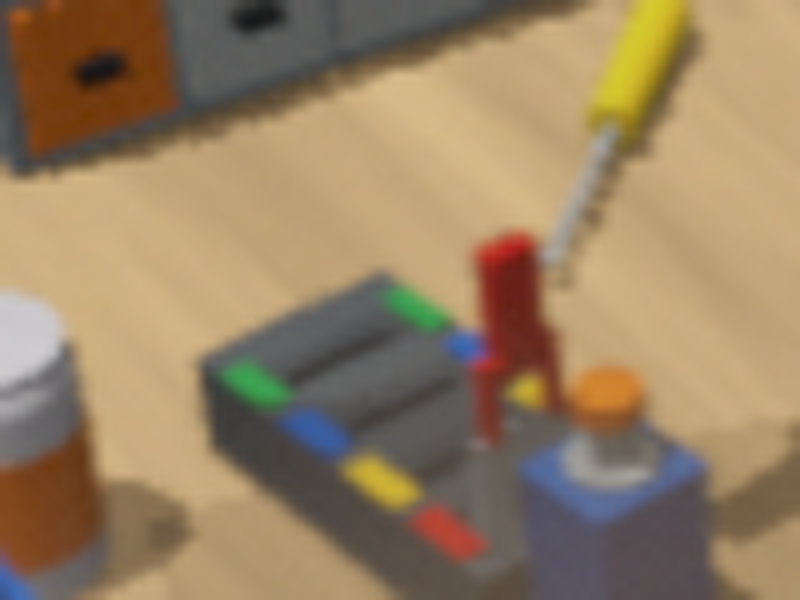

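Call:
step_arm(translation=[[0,0,0],[0.1575,0.0288,0],[0.1575,0.0288,0],[0.1575,0.0288,0],[0.1575,0.0288,0],[0.3151,0.0576,0],[0.3151,0.0576,0],[0.3151,0.0576,0],[0.3151,0.0576,0],[0.4501,0.0823,0.0003],[0.4501,0.0823,0.0003],[0.4501,0.0823,0.0003],[0.4501,0.0823,0.0003],[0.4501,0.0823,0.0003],[0.4501,0.0823,0.0003],[0.4501,0.0823,0.0003]], delta_rot=[[0,0,-5],[0,0,-35],[0,0,-35],[0,0,-35],[0,0,-35],[0,0,-70],[0,0,-70],[0,0,-70],[0,0,-70],[0,0,-98.7],[0,0,-98.7],[0,0,-98.7],[0,0,-98.7],[0,0,-98.7],[0,0,-98.7],[0,0,-98.7]])

```text
t: 16.2
tcp_pos: [0.5762, 0.2239, 0.292]
eef_rot: [180.0, -0.0, -164.2]
contact_force: [0.8, -0.2, 0.5]
grip_width: 0.0427
```

Run:
```python
from mv import *
k='g'; p,q=hook(k,loc(k)[0]*1e3,131.5,0)
go([(p,q,8)])
for n in ('scene','top'):
    im=vision.grab_frame(n); uv=proj(n,[.5597,-.2921,.09])[0] ; crop(n,im,uv,(40,30),10,f'pics/{n}7r.png'); 
    uv=proj(n,p)[0]; print(uv)
    crop(n,im,uv,(40,30),10,f'pics/{n}7s.png')
```

```text
cmd [0.5765 0.2243 0.292 ] meas-cmd mm [-0.4 -0.4 -0. ] deg 0.15 t 16.2
8 x [0.0001, -0.0, 0.1335] [0.0, 0.0, -0.0]
[339.98402127 236.60348232]
[269.11228891 172.35606439]
```

View pics/top7r.png

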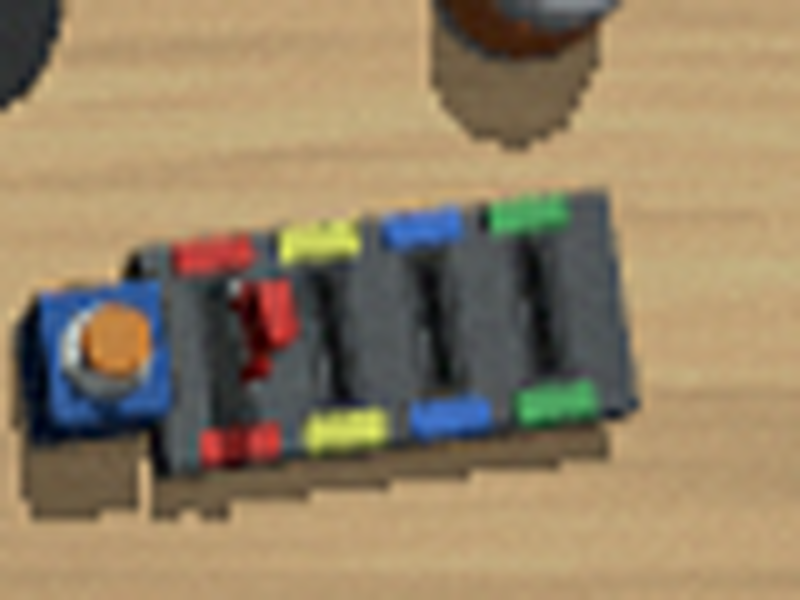

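View pics/scene7s.png

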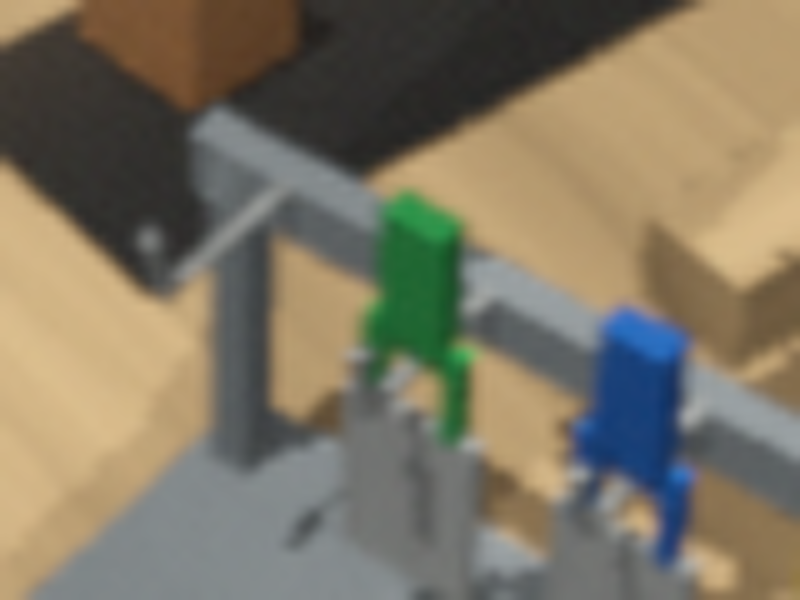

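Call:
step_arm(translation=[[0,0,0.04],[0,0,0.075],[0,0,0.09],[0,0,0.105],[0,0,0.12],[0,0,0.13],[0,0,0.1335],[0,0,0.1335]], delta_rot=[[0,0,0],[0,0,0],[0,0,0],[0,0,0],[0,0,0],[0,0,0],[0,0,0],[0,0,0]])

```text
t: 17.1
tcp_pos: [0.5762, 0.2247, 0.1587]
eef_rot: [180.0, 0.0, -164.0]
contact_force: [-0.4, 0.0, 0.3]
grip_width: 0.0426
```

Call:
step_arm(translation=[[0,0,0],[0,0,0],[0,0,0],[0,0,0],[0,0,0],[0,0,0]], delta_rot=[[0,0,0],[0,0,0],[0,0,0],[0,0,0],[0,0,0],[0,0,0]], gripper=0, grip_force=80)

```text
t: 17.7
tcp_pos: [0.5767, 0.2251, 0.1595]
eef_rot: [180.0, 0.1, -164.0]
contact_force: [-0.0, -0.0, 6.0]
grip_width: 0.021
```

Run:
```python
from mv import *
im=vision.grab_frame('scene'); uv=proj('scene',robot.read_state()['tcp_pos'])[0]
crop('scene',im,uv,(40,30),10,'pics/s8.png')
k='g'; x0=loc(k)[0]*1e3
W=[(x0,139.5,0)]+[(x0+(12-x0)*f,139.5,0) for f in(.5,1)]+[(14.5,139,6),(17,139,12),(18.5,139.5,19),(20,140,25),(21,141,30),(22,142.5,35),(23.5,145,40),(24.5,148,44)]
W2=[(25,150.5,44),(25.5,153,44),(26.2,155.5,44),(27,158,44),(28,161.5,44),(29,165,44),(30,168.5,44),(31,172,44),(32,177,44),(32,185,44),(32,195,44),(32,215,40),(34,235,35)]
json.dump([W,W2],open('W.json','w'))
go([(*hook(k,*w),1) for w in W])
```

```text
cmd [0.5765 0.2243 0.1585] meas-cmd mm [0.2 0.8 1.1] deg 0.09 t 17.8
1 x [-0.0, -0.0, -0.008] [0.0, 0.0, -0.0]
1 x [-0.0054, -0.0, -0.008] [0.0, 0.0, -0.0]
1 x [-0.0108, -0.0, -0.008] [0.0, 0.0, -0.0]
1 x [-0.0105, -0.0, -0.0074] [0.0, -6.0, -0.0]
1 x [-0.0102, -0.0, -0.0069] [0.0, -12.0, -0.0]
1 x [-0.0085, -0.0, -0.0065] [0.0, -19.0, -0.0]
1 x [-0.0074, -0.0, -0.006] [0.0, -25.0, -0.0]
1 x [-0.0063, -0.0, -0.0059] [0.0, -30.0, -0.0]
1 x [-0.0053, -0.0, -0.0061] [0.0, -35.0, -0.0]
1 x [-0.005, -0.0, -0.0072] [0.0, -40.0, -0.0]
1 x [-0.0046, -0.0, -0.0089] [0.0, -44.0, -0.0]
```

View pics/s8.png

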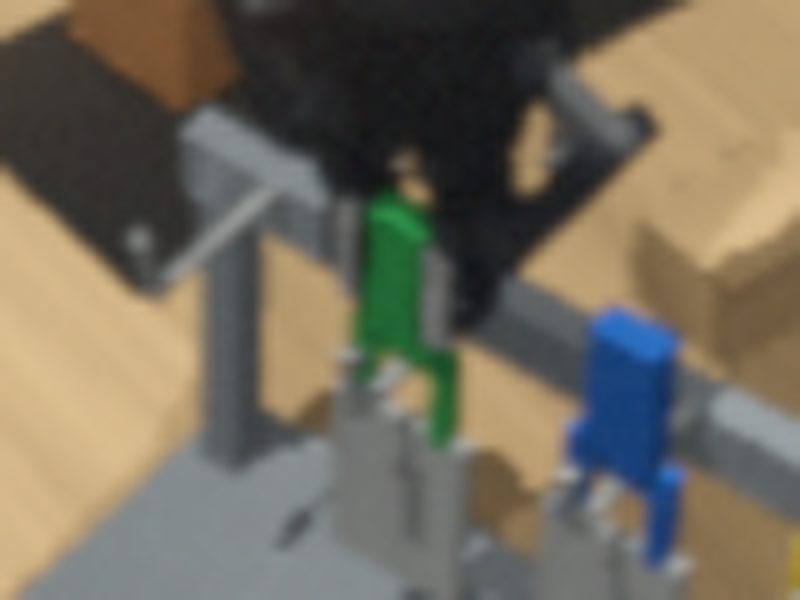

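Call:
step_arm(translation=[[0,0,-0.004],[0,0,-0.008],[0,0,-0.008],[-0.0054,0,-0.008],[-0.0108,0,-0.008],[-0.0105,0,-0.0074],[-0.0102,0,-0.0069],[-0.0085,0,-0.0065],[-0.0074,0,-0.006],[-0.0063,0,-0.0059],[-0.0053,0,-0.0061],[-0.005,0,-0.0072],[-0.0046,0,-0.0089],[-0.0046,0,-0.0089],[-0.0046,0,-0.0089]], delta_rot=[[0,0,0],[0,0,0],[0,0,0],[0,0,0],[0,0,0],[0,-6,0],[0,-12,0],[0,-19,0],[0,-25,0],[0,-30,0],[0,-35,0],[0,-40,0],[0,-44,0],[0,-44,0],[0,-44,0]])

```text
t: 19.25
tcp_pos: [0.5807, 0.2263, 0.1674]
eef_rot: [180.0, 43.9, -164.0]
contact_force: [0.9, 0.5, -1.0]
grip_width: 0.021
```

Run:
```python
from mv import *
im=vision.grab_frame('scene'); uv=proj('scene',robot.read_state()['tcp_pos'])[0]; print(robot.read_state()['joint_pos'].round(1),robot.read_state()['contact_force'])
crop('scene',im,uv,(40,30),10,'pics/s9.png')
k='g'
go([(*hook(k,*w),1) for w in json.load(open('W.json'))[1]])
```

```text
[ 24.    3.2 -44.7  -1.6  -5.5   5.8] [ 0.05663056 -0.23281017 -1.10267665]
cmd [0.5809 0.2256 0.1674] meas-cmd mm [0.7 1.  0.8] deg 0.05 t 19.3
1 x [-0.0021, -0.0, -0.0015] [0.0, 0.0, -0.0]
1 x [-0.0042, -0.0, -0.0029] [0.0, 0.0, -0.0]
1 x [-0.0064, -0.0, -0.0043] [0.0, 0.0, -0.0]
1 x [-0.0088, -0.0, -0.0055] [0.0, 0.0, -0.0]
1 x [-0.0119, -0.0, -0.0073] [0.0, 0.0, -0.0]
1 x [-0.0151, -0.0, -0.0091] [0.0, 0.0, -0.0]
1 x [-0.0182, -0.0, -0.011] [0.0, 0.0, -0.0]
1 x [-0.0214, -0.0, -0.0128] [0.0, 0.0, -0.0]
1 x [-0.0256, -0.0, -0.0157] [0.0, 0.0, -0.0]
1 x [-0.0311, -0.0, -0.0214] [0.0, 0.0, -0.0]
1 x [-0.0381, -0.0, -0.0286] [0.0, 0.0, -0.0]
1 x [-0.0538, -0.0, -0.0429] [0.0, 4.0, -0.0]
1 x [-0.0715, 0.0, -0.0557] [0.0, 9.0, -0.0]
```

View pics/s9.png

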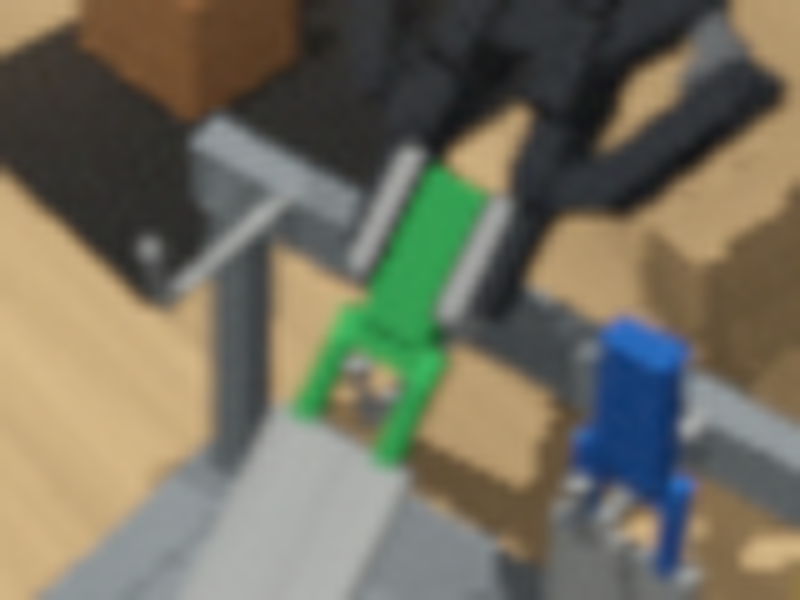

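Call:
step_arm(translation=[[-0.0021,0,-0.0015],[-0.0042,0,-0.0029],[-0.0064,0,-0.0043],[-0.0088,0,-0.0055],[-0.0119,0,-0.0073],[-0.0151,0,-0.0091],[-0.0182,0,-0.011],[-0.0214,0,-0.0128],[-0.0256,0,-0.0157],[-0.0311,0,-0.0214],[-0.0381,0,-0.0286],[-0.0538,0,-0.0429],[-0.0715,0,-0.0557],[-0.0715,0,-0.0557]], delta_rot=[[0,0,0],[0,0,0],[0,0,0],[0,0,0],[0,0,0],[0,0,0],[0,0,0],[0,0,0],[0,0,0],[0,0,0],[0,0,0],[0,4,0],[0,9,0],[0,9,0]])

```text
t: 20.7
tcp_pos: [0.596, 0.2308, 0.2642]
eef_rot: [179.9, 35.3, -164.1]
contact_force: [1.6, -0.8, -1.2]
grip_width: 0.0208
```

Run:
```python
from mv import *
im=vision.grab_frame('scene'); uv=proj('scene',robot.read_state()['tcp_pos'])[0]; print(robot.read_state()['contact_force'])
crop('scene',im,uv,(40,30),10,'pics/s10.png')
p,q=load(); e,_=slot('g',.19)
go([(p+[0,0,.035],down(-164),5),(.75*p+.25*e+[0,0,.02],down(-186),4),(.4*p+.6*e+[0,0,.01],down(-220),4),(e,slot('g',0)[1],20)])
```

```text
[-0.12717421  0.80590444 -1.0791808 ]
cmd [0.5931 0.2291 0.2571] meas-cmd mm [2.2 1.5 4.4] deg 0.32 t 20.8
5 x [-0.0201, 0.0, -0.0287] [0.0, 35.0, -0.0]
4 x [0.0213, -0.1378, -0.0501] [6.8, 34.6, 21.3]
4 x [0.0729, -0.3306, -0.0891] [17.1, 32.1, 54.2]
20 x [0.1311, -0.5511, -0.1349] [30.1, 25.8, 95.3]
```

View pics/s10.png

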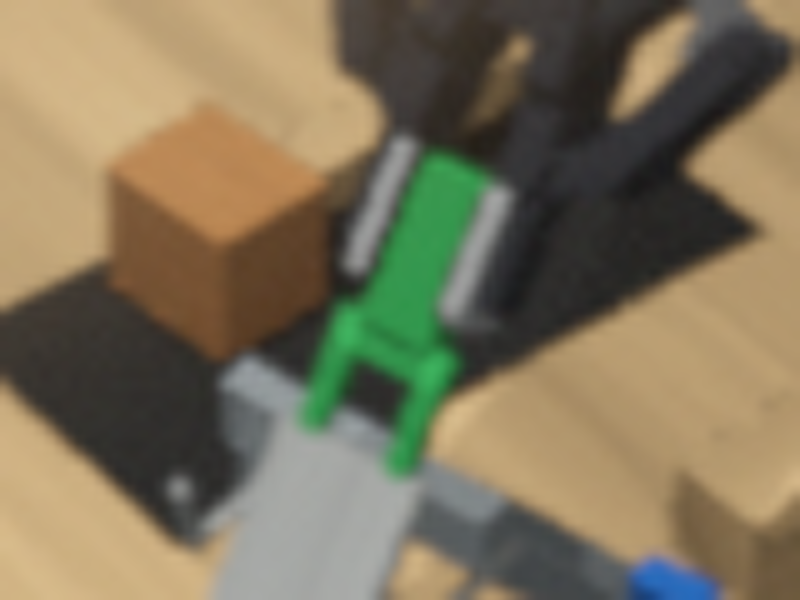

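Call:
step_arm(translation=[[-0.0201,0,-0.0287],[-0.0201,0,-0.0287],[-0.0201,0,-0.0287],[-0.0201,0,-0.0287],[0.0213,-0.1378,-0.0501],[0.0213,-0.1378,-0.0501],[0.0213,-0.1378,-0.0501],[0.0213,-0.1378,-0.0501],[0.0729,-0.3306,-0.0891],[0.0729,-0.3306,-0.0891],[0.0729,-0.3306,-0.0891],[0.0729,-0.3306,-0.0891],[0.1311,-0.5511,-0.1349],[0.1311,-0.5511,-0.1349],[0.1311,-0.5511,-0.1349],[0.1311,-0.5511,-0.1349],[0.1311,-0.5511,-0.1349],[0.1311,-0.5511,-0.1349],[0.1311,-0.5511,-0.1349],[0.1311,-0.5511,-0.1349]], delta_rot=[[0,35,0],[0,35,0],[0,35,0],[0,35,0],[6.8,34.6,21.3],[6.8,34.6,21.3],[6.8,34.6,21.3],[6.8,34.6,21.3],[17.1,32.1,54.2],[17.1,32.1,54.2],[17.1,32.1,54.2],[17.1,32.1,54.2],[30.1,25.8,95.3],[30.1,25.8,95.3],[30.1,25.8,95.3],[30.1,25.8,95.3],[30.1,25.8,95.3],[30.1,25.8,95.3],[30.1,25.8,95.3],[30.1,25.8,95.3]])

```text
t: 22.75
tcp_pos: [0.5674, -0.3501, 0.2918]
eef_rot: [-180.0, -0.0, 97.4]
contact_force: [0.5, 0.7, -0.7]
grip_width: 0.021
```

Run:
```python
from mv import *
go([(*slot('g',.05,0,.0005),20)])
```

```text
cmd [ 0.5673 -0.3516  0.2921] meas-cmd mm [ 0.1  1.6 -0.3] deg 0.13 t 22.8
20 x [0.0005, 0.0, 0.1401] [-0.0, -0.0, -0.0]
```

Call:
step_arm(translation=[[0.0005,0,0.04],[0.0005,0,0.08],[0.0005,0,0.11],[0.0005,0,0.13],[0.0005,0,0.1401],[0.0005,0,0.1401],[0.0005,0,0.1401]], delta_rot=[[0,0,0],[0,0,0],[0,0,0],[0,0,0],[0,0,0],[0,0,0],[0,0,0]])

```text
t: 23.45
tcp_pos: [0.5678, -0.3502, 0.1534]
eef_rot: [179.9, 0.0, 97.3]
contact_force: [0.3, -0.8, -1.5]
grip_width: 0.0212
```

Run:
```python
from mv import *
s=robot.read_state(); print(s['tcp_pos'],s['contact_force'])
n='scene'; im=vision.grab_frame(n); uv=proj(n,[.5597,-.2921,.09])[0]; crop(n,im,uv,(40,30),10,f'pics/s11.png')
```

```text
[ 0.56779945 -0.35015683  0.15341033] [ 0.25838414 -0.76052659 -1.47100128]
```

View pics/s11.png

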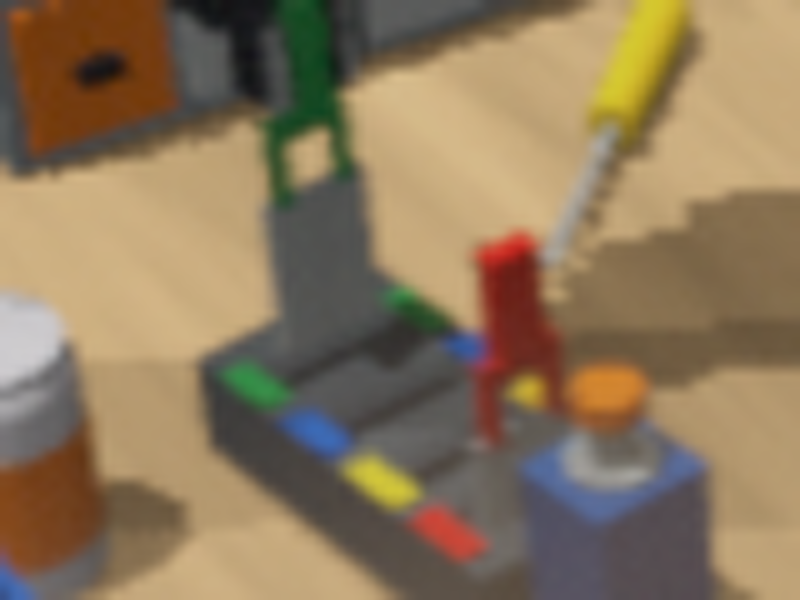

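Run:
```python
from mv import *
p,q=slot('g',.05,0,.0005); o=p-[0,0,GS]
overlay('pics/s11.png','scene',(215,134),10,scraper_lines(),(o,R.from_euler('z',RY+90-180,degrees=True)))
rl=[[[.0245,y+w,.042] for w in(-.0045,.0045)]+[[-.0245,y+w,.042] for w in(.0045,-.0045)]+[[.0245,y-.0045,.042]] for y in SLY.values()]
overlay('pics/s11o.png','scene',(215,134),10,rl,(np.array([*RK,0]),R.from_euler('z',RY,degrees=True)),(255,255,0))
im=cv2.imread('pics/s11oo.png'); cv2.imwrite('pics/s11z.png',cv2.resize(im[60:460,150:650],None,fx=1.6,fy=1.5))
im=cv2.imread('pics/s11.png'); cv2.imwrite('pics/s11y.png',cv2.resize(im[60:460,150:650],None,fx=1.6,fy=1.5))
```

```text
(no output)
```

View pics/s11z.png

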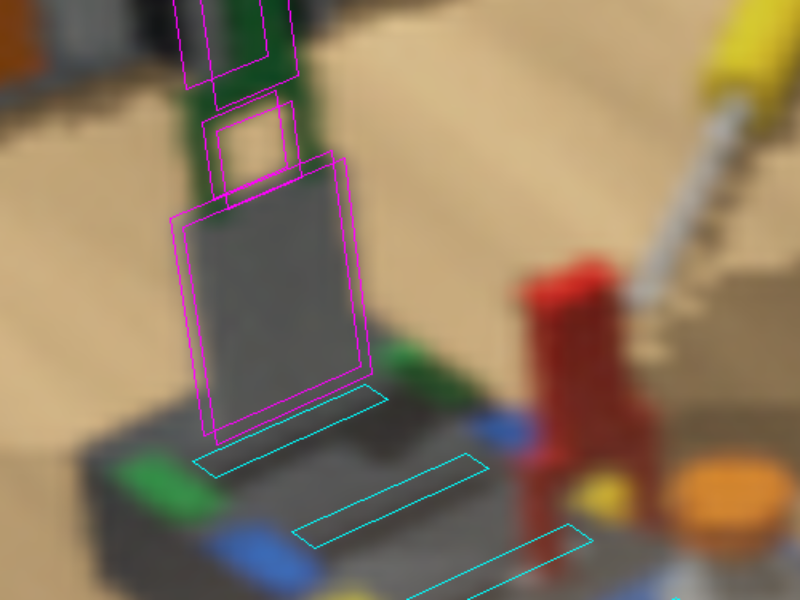

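View pics/s11y.png

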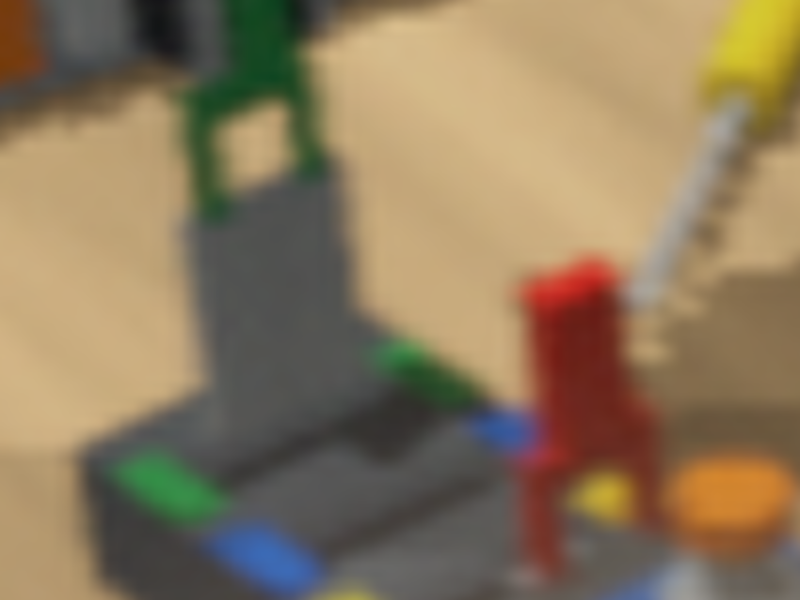

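Call:
step_arm(translation=[[0.001,0,0],[0.001,0,0.005],[0.001,0,0.0075],[0.001,0,0.01],[0.001,0,0.0125],[0.001,0,0.015],[0.001,0,0.0175],[0.001,0,0.02],[0.001,0,0.02]], delta_rot=[[0,0,0],[0,0,0],[0,0,0],[0,0,0],[0,0,0],[0,0,0],[0,0,0],[0,0,0],[0,0,0]])

```text
t: 24.4
tcp_pos: [0.5668, -0.3494, 0.1317]
eef_rot: [-180.0, -0.0, 97.3]
contact_force: [0.2, -0.3, -1.5]
grip_width: 0.0208
```

Call:
step_arm(translation=[[0,0,0.0025],[0,0,0.005],[0,0,0.0075],[0,0,0.01],[0,0,0.0125],[0,0,0.015],[0,0,0.0175],[0,0,0.02],[0,0,0.021],[0,0,0.022],[0,0,0.0225],[0,0,0.0225]], delta_rot=[[0,0,0],[0,0,0],[0,0,0],[0,0,0],[0,0,0],[0,0,0],[0,0,0],[0,0,0],[0,0,0],[0,0,0],[0,0,0],[0,0,0]])

```text
t: 25.6
tcp_pos: [0.5671, -0.3497, 0.1114]
eef_rot: [179.9, 0.1, 97.3]
contact_force: [-3.1, 0.3, 10.9]
grip_width: 0.0207
```

Call:
step_arm(translation=[[0,0,0],[0,0,0],[0,0,0],[0,0,-0.005],[0,0,-0.02],[0,0,-0.05],[0,0,-0.1],[0,0,-0.15],[0,0,-0.1825],[0,0,-0.1825]], delta_rot=[[0,0,0],[0,0,0],[0,0,0],[0,0,0],[0,0,0],[0,0,0],[0,0,0],[0,0,0],[0,0,0],[0,0,0]], gripper=0.5)

```text
t: 26.6
tcp_pos: [0.5684, -0.3504, 0.2981]
eef_rot: [179.6, 0.3, 97.3]
contact_force: [0.6, -0.9, -0.0]
grip_width: 0.0428
```

Run:
```python
from mv import *
p,q=slot('g',.19,0,.0015); json.dump(dict(p=p.tolist(),q=q.as_quat().tolist()),open('cmd.json','w'))
k='b'; p,q=hook(k,loc(k)[0]*1e3,131.5,0); a=load()[0]
m=lambda f:np.r_[a[:2]*(1-f)+p[:2]*f,.292]
go([(m(.35),down(97.3+35),5),(m(.7),down(97.3+70),4),(m(1),down(196),20)])
```

```text
cmd [ 0.5671 -0.3501  0.292 ] meas-cmd mm [ 1.3 -0.3  6.1] deg 0.47 t 26.6
5 x [0.2233, 0.0248, 0.0] [0.0, 0.0, -35.0]
4 x [0.4465, 0.0496, 0.0] [-0.0, 0.0, -70.0]
20 x [0.6379, 0.0709, 0.0] [0.0, 0.0, -98.7]
```

Call:
step_arm(translation=[[0.2233,0.0248,0],[0.2233,0.0248,0],[0.2233,0.0248,0],[0.2233,0.0248,0],[0.2233,0.0248,0],[0.4465,0.0496,0],[0.4465,0.0496,0],[0.4465,0.0496,0],[0.4465,0.0496,0],[0.4465,0.0496,0],[0.6379,0.0709,0],[0.6379,0.0709,0],[0.6379,0.0709,0],[0.6379,0.0709,0],[0.6379,0.0709,0],[0.6379,0.0709,0],[0.6379,0.0709,0],[0.6379,0.0709,0]], delta_rot=[[0,0,-35],[0,0,-35],[0,0,-35],[0,0,-35],[0,0,-35],[0,0,-70],[0,0,-70],[0,0,-70],[0,0,-70],[0,0,-70],[0,0,-98.7],[0,0,-98.7],[0,0,-98.7],[0,0,-98.7],[0,0,-98.7],[0,0,-98.7],[0,0,-98.7],[0,0,-98.7]])

```text
t: 28.4
tcp_pos: [0.5568, 0.2909, 0.2925]
eef_rot: [180.0, -0.0, -164.1]
contact_force: [0.3, -0.5, -0.2]
grip_width: 0.0427
```

Run:
```python
from mv import *
k='b'; p,q=hook(k,loc(k)[0]*1e3,131.5,0)
go([(p,q,8)])
n='scene'
im=vision.grab_frame(n); uv=proj(n,p)[0]; crop(n,im,uv,(40,30),10,'pics/s12s.png')
n='top';im=vision.grab_frame(n); uv=proj(n,[.5597,-.2921,.09])[0] ; crop(n,im,uv,(40,30),10,f'pics/s12r.png');
```

```text
cmd [0.5564 0.2916 0.292 ] meas-cmd mm [ 0.4 -0.7  0.5] deg 0.14 t 28.4
8 x [0.0, -0.0, 0.1335] [0.0, 0.0, -0.0]
```

View pics/s12s.png

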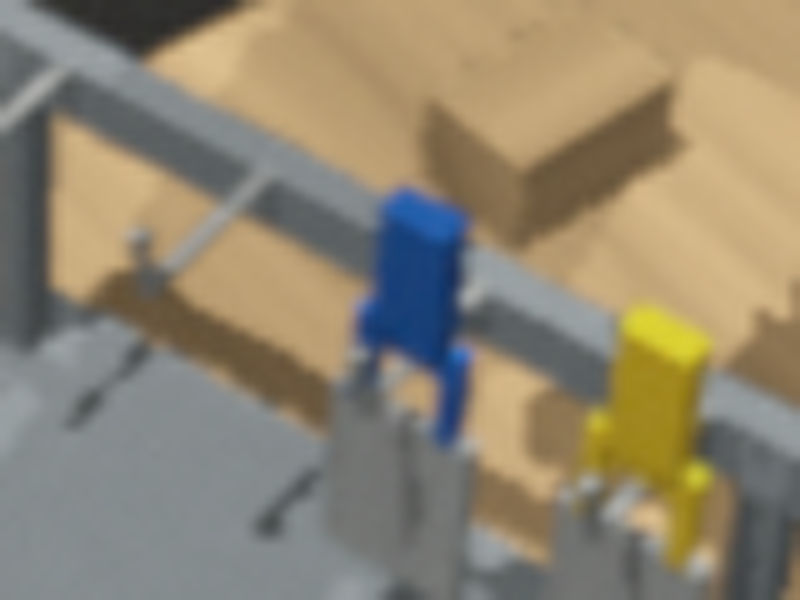

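View pics/s12r.png

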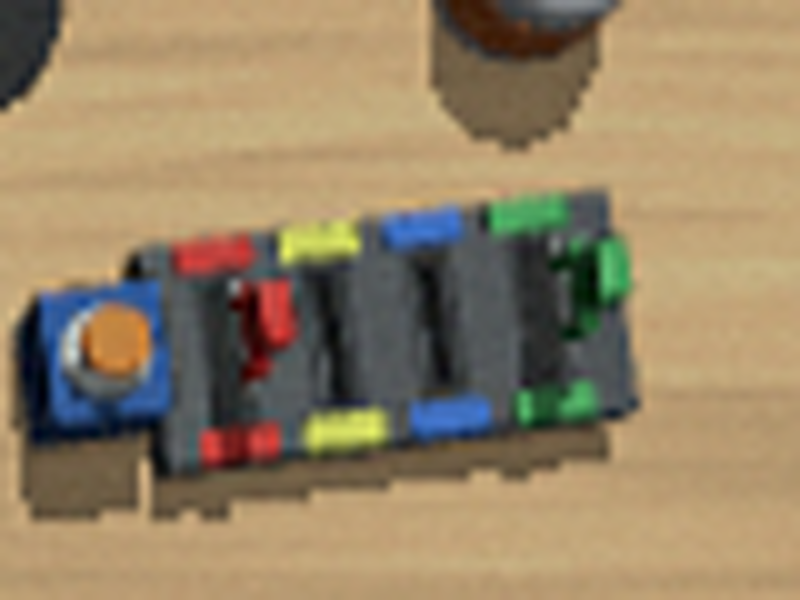

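Red and green stand in their slots. Now blue.

Call:
step_arm(translation=[[0,0,0.04],[0,0,0.075],[0,0,0.09],[0,0,0.105],[0,0,0.12],[0,0,0.13],[0,0,0.1335],[0,0,0.1335]], delta_rot=[[0,0,0],[0,0,0],[0,0,0],[0,0,0],[0,0,0],[0,0,0],[0,0,0],[0,0,0]])

```text
t: 29.3
tcp_pos: [0.5566, 0.2919, 0.1588]
eef_rot: [180.0, -0.0, -164.1]
contact_force: [0.4, 0.4, 0.7]
grip_width: 0.0423
```

Call:
step_arm(translation=[[0,0,0],[0,0,0],[0,0,0],[0,0,0],[0,0,0],[0,0,0]], delta_rot=[[0,0,0],[0,0,0],[0,0,0],[0,0,0],[0,0,0],[0,0,0]], gripper=0, grip_force=80)

```text
t: 29.9
tcp_pos: [0.557, 0.2925, 0.1596]
eef_rot: [180.0, 0.1, -164.0]
contact_force: [-0.2, 0.3, 5.6]
grip_width: 0.0213
```

Run:
```python
from mv import *
im=vision.grab_frame('scene'); uv=proj('scene',robot.read_state()['tcp_pos'])[0]
crop('scene',im,uv,(40,30),10,'pics/s13.png')
k='b'; x0=loc(k)[0]*1e3
W,W2=json.load(open('W.json')); W[0][0]=x0; W[1][0]=(x0+12)/2
json.dump([W,W2],open('W.json','w'))
go([(*hook(k,*w),1) for w in W])
```

```text
cmd [0.5564 0.2916 0.1585] meas-cmd mm [0.6 0.9 1.1] deg 0.08 t 29.9
1 x [0.0, -0.0, -0.008] [0.0, 0.0, -0.0]
1 x [-0.0058, -0.0, -0.008] [0.0, 0.0, -0.0]
1 x [-0.0116, -0.0, -0.008] [0.0, 0.0, -0.0]
1 x [-0.0113, -0.0, -0.0074] [0.0, -6.0, -0.0]
1 x [-0.011, -0.0, -0.0069] [0.0, -12.0, -0.0]
1 x [-0.0093, -0.0, -0.0065] [0.0, -19.0, -0.0]
1 x [-0.0082, -0.0, -0.006] [0.0, -25.0, -0.0]
1 x [-0.0071, -0.0, -0.0059] [0.0, -30.0, 0.0]
1 x [-0.0061, -0.0, -0.0061] [0.0, -35.0, 0.0]
1 x [-0.0057, -0.0, -0.0072] [0.0, -40.0, -0.0]
1 x [-0.0053, -0.0, -0.0089] [0.0, -44.0, -0.0]
```

View pics/s13.png

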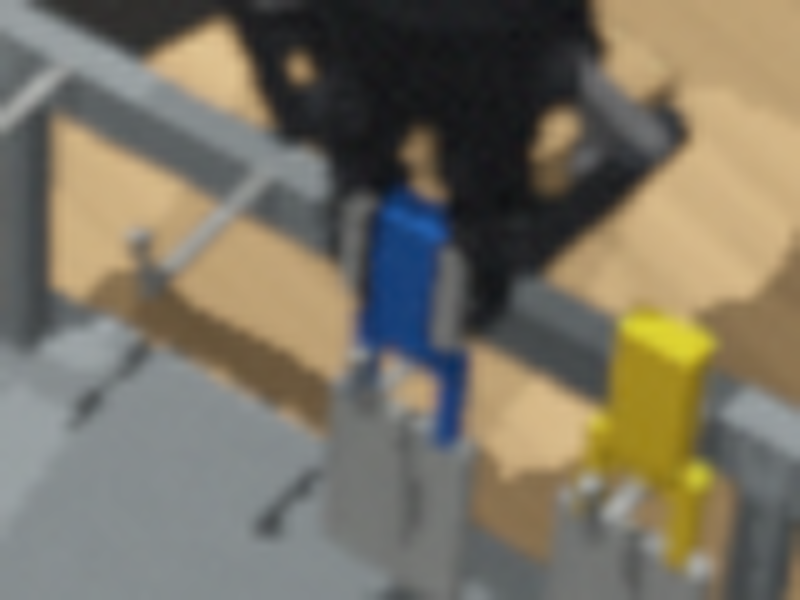

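Call:
step_arm(translation=[[0,0,-0.004],[0,0,-0.008],[0,0,-0.008],[-0.0058,0,-0.008],[-0.0116,0,-0.008],[-0.0113,0,-0.0074],[-0.011,0,-0.0069],[-0.0093,0,-0.0065],[-0.0082,0,-0.006],[-0.0071,0,-0.0059],[-0.0061,0,-0.0061],[-0.0057,0,-0.0072],[-0.0053,0,-0.0089],[-0.0053,0,-0.0089],[-0.0053,0,-0.0089]], delta_rot=[[0,0,0],[0,0,0],[0,0,0],[0,0,0],[0,0,0],[0,-6,0],[0,-12,0],[0,-19,0],[0,-25,0],[0,-30,0],[0,-35,0],[0,-40,0],[0,-44,0],[0,-44,0],[0,-44,0]])

```text
t: 31.45
tcp_pos: [0.5617, 0.2938, 0.1675]
eef_rot: [180.0, 43.9, -164.0]
contact_force: [0.3, 1.0, -1.4]
grip_width: 0.0211
```

Run:
```python
from mv import *
print(robot.read_state()['joint_pos'].round(1),robot.read_state()['contact_force'])
go([(*hook('b',*w),1) for w in json.load(open('W.json'))[1]])
```

```text
[ 33.4   4.7 -42.6   0.1 -11.9  12.7] [ 0.28613227  0.99448892 -1.44776049]
cmd [0.5615 0.2931 0.1674] meas-cmd mm [0.2 0.7 0.1] deg 0.15 t 31.4
1 x [-0.0021, -0.0, -0.0014] [0.0, 0.0, -0.0]
1 x [-0.0042, -0.0, -0.0029] [0.0, 0.0, -0.0]
1 x [-0.0065, -0.0, -0.0042] [0.0, 0.0, -0.0]
1 x [-0.0088, -0.0, -0.0055] [0.0, 0.0, -0.0]
1 x [-0.0119, -0.0, -0.0073] [0.0, 0.0, -0.0]
1 x [-0.0151, -0.0, -0.0091] [0.0, 0.0, -0.0]
1 x [-0.0182, -0.0, -0.0109] [0.0, 0.0, -0.0]
1 x [-0.0214, -0.0, -0.0127] [0.0, 0.0, -0.0]
1 x [-0.0256, -0.0, -0.0156] [0.0, 0.0, -0.0]
1 x [-0.0311, -0.0, -0.0214] [0.0, 0.0, -0.0]
1 x [-0.0381, -0.0, -0.0286] [0.0, 0.0, -0.0]
1 x [-0.0539, -0.0, -0.0429] [0.0, 4.0, -0.0]
1 x [-0.0715, -0.0, -0.0556] [0.0, 9.0, -0.0]
```

Call:
step_arm(translation=[[-0.0021,0,-0.0014],[-0.0042,0,-0.0029],[-0.0065,0,-0.0042],[-0.0088,0,-0.0055],[-0.0119,0,-0.0073],[-0.0151,0,-0.0091],[-0.0182,0,-0.0109],[-0.0214,0,-0.0127],[-0.0256,0,-0.0156],[-0.0311,0,-0.0214],[-0.0381,0,-0.0286],[-0.0539,0,-0.0429],[-0.0715,0,-0.0556],[-0.0715,0,-0.0556]], delta_rot=[[0,0,0],[0,0,0],[0,0,0],[0,0,0],[0,0,0],[0,0,0],[0,0,0],[0,0,0],[0,0,0],[0,0,0],[0,0,0],[0,4,0],[0,9,0],[0,9,0]])

```text
t: 32.85
tcp_pos: [0.577, 0.2986, 0.2641]
eef_rot: [179.8, 35.3, -164.1]
contact_force: [0.8, 1.4, -0.5]
grip_width: 0.0209
```

Run:
```python
from mv import *
print(robot.read_state()['contact_force'])
im=vision.grab_frame('scene'); uv=proj('scene',robot.read_state()['tcp_pos'])[0]
crop('scene',im,uv,(40,30),10,'pics/s14.png')
p,q=load(); e,_=slot('b',.19,0,.0015)
go([(p+[0,0,.035],down(-164),5),(.75*p+.25*e+[0,0,.02],down(-186),4),(.4*p+.6*e+[0,0,.01],down(-220),4),(e,slot('b',0)[1],20)])
```

```text
[ 0.81296678  1.3759217  -0.48327455]
cmd [0.5738 0.2966 0.2571] meas-cmd mm [2.6 1.6 4.4] deg 0.32 t 32.9
5 x [-0.0201, -0.0, -0.0287] [-0.0, 35.0, -0.0]
4 x [0.0201, -0.1451, -0.0492] [6.7, 34.6, 21.3]
4 x [0.07, -0.3482, -0.0868] [17.1, 32.1, 54.2]
20 x [0.1263, -0.5803, -0.1311] [30.0, 25.8, 95.3]
```

View pics/s14.png

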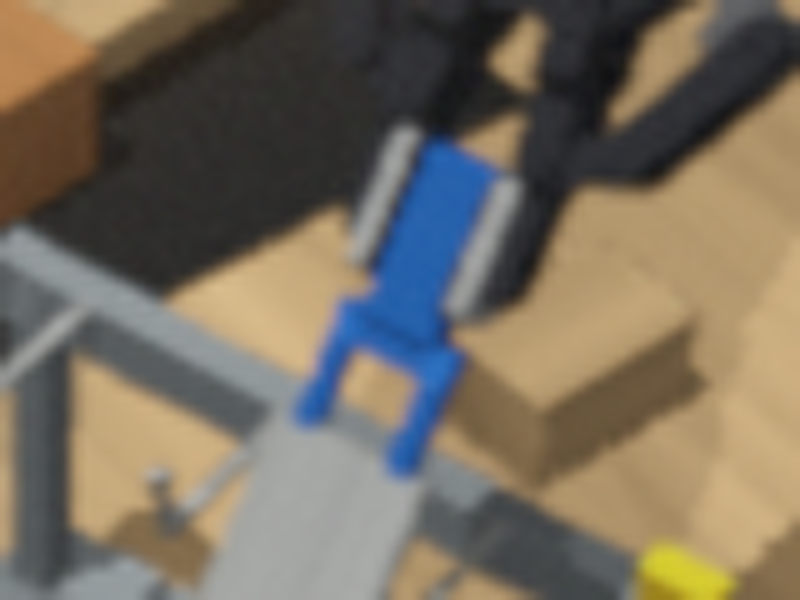

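Call:
step_arm(translation=[[-0.0201,0,-0.0287],[-0.0201,0,-0.0287],[-0.0201,0,-0.0287],[-0.0201,0,-0.0287],[0.0201,-0.1451,-0.0492],[0.0201,-0.1451,-0.0492],[0.0201,-0.1451,-0.0492],[0.0201,-0.1451,-0.0492],[0.07,-0.3482,-0.0868],[0.07,-0.3482,-0.0868],[0.07,-0.3482,-0.0868],[0.07,-0.3482,-0.0868],[0.1263,-0.5803,-0.1311],[0.1263,-0.5803,-0.1311],[0.1263,-0.5803,-0.1311],[0.1263,-0.5803,-0.1311],[0.1263,-0.5803,-0.1311],[0.1263,-0.5803,-0.1311],[0.1263,-0.5803,-0.1311],[0.1263,-0.5803,-0.1311]], delta_rot=[[0,35,0],[0,35,0],[0,35,0],[0,35,0],[6.7,34.6,21.3],[6.7,34.6,21.3],[6.7,34.6,21.3],[6.7,34.6,21.3],[17.1,32.1,54.2],[17.1,32.1,54.2],[17.1,32.1,54.2],[17.1,32.1,54.2],[30,25.8,95.3],[30,25.8,95.3],[30,25.8,95.3],[30,25.8,95.3],[30,25.8,95.3],[30,25.8,95.3],[30,25.8,95.3],[30,25.8,95.3]])

```text
t: 34.9
tcp_pos: [0.5621, -0.309, 0.2915]
eef_rot: [-180.0, -0.1, 97.4]
contact_force: [0.1, 0.7, -1.2]
grip_width: 0.0207
```

Run:
```python
from mv import *
go([(*slot('b',.05,0,.0015),20)])
```

```text
cmd [ 0.562  -0.3105  0.292 ] meas-cmd mm [ 0.   1.5 -0.5] deg 0.08 t 34.9
20 x [-0.0001, -0.0, 0.14] [0.0, -0.0, -0.0]
```

Call:
step_arm(translation=[[0,0,0.04],[0,0,0.08],[0,0,0.11],[0,0,0.13],[0,0,0.14],[0,0,0.1425],[0,0,0.145],[0,0,0.1475],[0,0,0.15],[0,0,0.1525],[0,0,0.155],[0,0,0.1575],[0,0,0.16],[0,0,0.16]], delta_rot=[[0,0,0],[0,0,0],[0,0,0],[0,0,0],[0,0,0],[0,0,0],[0,0,0],[0,0,0],[0,0,0],[0,0,0],[0,0,0],[0,0,0],[0,0,0],[0,0,0]])

```text
t: 36.3
tcp_pos: [0.5617, -0.3097, 0.1317]
eef_rot: [-180.0, -0.1, 97.3]
contact_force: [-0.2, 0.1, -1.9]
grip_width: 0.021
```

Call:
step_arm(translation=[[0,0,0.0025],[0,0,0.005],[0,0,0.0075],[0,0,0.01],[0,0,0.0125],[0,0,0.015],[0,0,0.0175],[0,0,0.02],[0,0,0.021],[0,0,0.022],[0,0,0.0225],[0,0,0.0225]], delta_rot=[[0,0,0],[0,0,0],[0,0,0],[0,0,0],[0,0,0],[0,0,0],[0,0,0],[0,0,0],[0,0,0],[0,0,0],[0,0,0],[0,0,0]])

```text
t: 37.5
tcp_pos: [0.5621, -0.3099, 0.1115]
eef_rot: [179.9, 0.0, 97.3]
contact_force: [-2.6, 1.1, 12.1]
grip_width: 0.0208
```

Seated on the floor (12 N up). Release, lift, and go for yellow.

Call:
step_arm(translation=[[0,0,0],[0,0,0],[0,0,0],[0,0,-0.005],[0,0,-0.02],[0,0,-0.05],[0,0,-0.1],[0,0,-0.15],[0,0,-0.1825],[0,0,-0.1825]], delta_rot=[[0,0,0],[0,0,0],[0,0,0],[0,0,0],[0,0,0],[0,0,0],[0,0,0],[0,0,0],[0,0,0],[0,0,0]], gripper=0.5)

```text
t: 38.5
tcp_pos: [0.5634, -0.3107, 0.298]
eef_rot: [179.6, 0.2, 97.3]
contact_force: [-0.6, -0.5, -0.4]
grip_width: 0.0425
```

Run:
```python
from mv import *
p,q=slot('b',.19,0,.0015); json.dump(dict(p=p.tolist(),q=q.as_quat().tolist()),open('cmd.json','w'))
k='y'; p,q=hook(k,loc(k)[0]*1e3,131.5,0); a=load()[0]
m=lambda f:np.r_[a[:2]*(1-f)+p[:2]*f,.292]
go([(m(.35),down(97.3+35),5),(m(.7),down(97.3+70),4),(m(1),down(196),20)])
```

```text
cmd [ 0.5621 -0.3105  0.292 ] meas-cmd mm [ 1.3 -0.2  6. ] deg 0.47 t 38.5
5 x [0.2331, 0.0201, 0.0] [0.0, 0.0, -35.0]
4 x [0.4662, 0.0402, 0.0] [-0.0, 0.0, -70.0]
20 x [0.666, 0.0574, 0.0] [0.0, 0.0, -98.7]
```

Call:
step_arm(translation=[[0.2331,0.0201,0],[0.2331,0.0201,0],[0.2331,0.0201,0],[0.2331,0.0201,0],[0.2331,0.0201,0],[0.4662,0.0402,0],[0.4662,0.0402,0],[0.4662,0.0402,0],[0.4662,0.0402,0],[0.4662,0.0402,0],[0.666,0.0574,0],[0.666,0.0574,0],[0.666,0.0574,0],[0.666,0.0574,0],[0.666,0.0574,0],[0.666,0.0574,0],[0.666,0.0574,0],[0.666,0.0574,0]], delta_rot=[[0,0,-35],[0,0,-35],[0,0,-35],[0,0,-35],[0,0,-35],[0,0,-70],[0,0,-70],[0,0,-70],[0,0,-70],[0,0,-70],[0,0,-98.7],[0,0,-98.7],[0,0,-98.7],[0,0,-98.7],[0,0,-98.7],[0,0,-98.7],[0,0,-98.7],[0,0,-98.7]])

```text
t: 40.3
tcp_pos: [0.5349, 0.3567, 0.2931]
eef_rot: [180.0, 0.0, -164.1]
contact_force: [-1.3, 0.0, 0.1]
grip_width: 0.0427
```

Run:
```python
from mv import *
k='y'; p,q=hook(k,loc(k)[0]*1e3,131.5,0)
go([(p,q,8)])
n='scene'
im=vision.grab_frame(n); cv2.imwrite('pics/scene15.png',im[:,:,::-1]);uv=proj(n,p)[0]; crop(n,im,uv,(40,30),10,'pics/s15s.png')
```

```text
cmd [0.5344 0.3574 0.292 ] meas-cmd mm [ 0.6 -0.8  1.1] deg 0.15 t 40.3
8 x [-0.0, -0.0001, 0.1335] [0.0, 0.0, -0.0]
```

View pics/s15s.png

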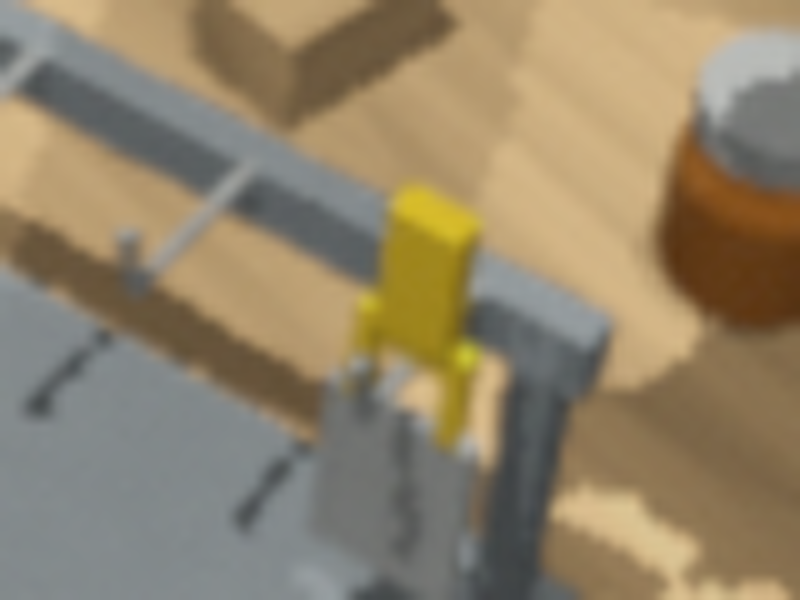

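View pics/scene15.png

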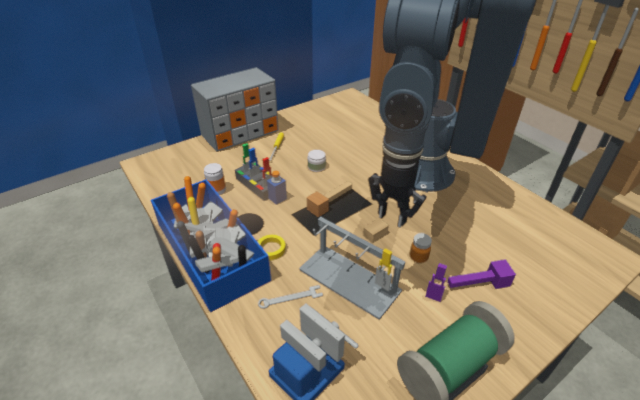

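Call:
step_arm(translation=[[0,0,0.04],[0,0,0.075],[0,0,0.09],[0,0,0.105],[0,0,0.12],[0,0,0.13],[0,0,0.1335],[0,0,0.1335]], delta_rot=[[0,0,0],[0,0,0],[0,0,0],[0,0,0],[0,0,0],[0,0,0],[0,0,0],[0,0,0]])

```text
t: 41.15
tcp_pos: [0.5348, 0.3577, 0.1593]
eef_rot: [180.0, 0.0, -164.1]
contact_force: [-0.2, 0.3, -0.2]
grip_width: 0.0429
```

Call:
step_arm(translation=[[0,0,0],[0,0,0],[0,0,0],[0,0,0],[0,0,0],[0,0,0]], delta_rot=[[0,0,0],[0,0,0],[0,0,0],[0,0,0],[0,0,0],[0,0,0]], gripper=0, grip_force=80)

```text
t: 41.75
tcp_pos: [0.5352, 0.3585, 0.1601]
eef_rot: [179.9, 0.1, -164.0]
contact_force: [0.8, 0.5, 5.9]
grip_width: 0.0209
```

Run:
```python
from mv import *
im=vision.grab_frame('scene'); uv=proj('scene',robot.read_state()['tcp_pos'])[0]
crop('scene',im,uv,(40,30),10,'pics/s16.png')
k='y'; x0=loc(k)[0]*1e3
W,W2=json.load(open('W.json')); W[0][0]=x0; W[1][0]=(x0+12)/2
json.dump([W,W2],open('W.json','w'))
go([(*hook(k,*w),1) for w in W])
```

```text
cmd [0.5344 0.3573 0.1585] meas-cmd mm [0.8 1.2 1.7] deg 0.14 t 41.8
1 x [-0.0, 0.0, -0.008] [0.0, 0.0, -0.0]
1 x [-0.0073, 0.0, -0.008] [0.0, 0.0, -0.0]
1 x [-0.0146, 0.0, -0.008] [0.0, 0.0, -0.0]
1 x [-0.0143, 0.0, -0.0074] [0.0, -6.0, -0.0]
1 x [-0.014, 0.0, -0.0069] [0.0, -12.0, -0.0]
1 x [-0.0123, 0.0, -0.0065] [0.0, -19.0, -0.0]
1 x [-0.0112, 0.0, -0.006] [0.0, -25.0, -0.0]
1 x [-0.0101, 0.0, -0.0059] [0.0, -30.0, 0.0]
1 x [-0.0091, 0.0, -0.0061] [0.0, -35.0, 0.0]
1 x [-0.0088, 0.0, -0.0072] [0.0, -40.0, -0.0]
1 x [-0.0084, 0.0, -0.0089] [0.0, -44.0, -0.0]
```

View pics/s16.png

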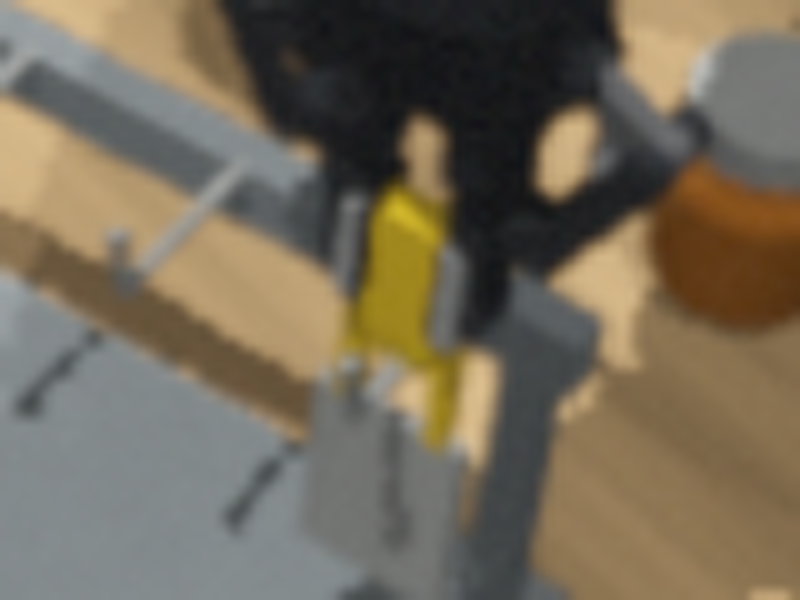

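Call:
step_arm(translation=[[0,0,-0.004],[0,0,-0.008],[0,0,-0.008],[-0.0073,0,-0.008],[-0.0146,0,-0.008],[-0.0143,0,-0.0074],[-0.014,0,-0.0069],[-0.0123,0,-0.0065],[-0.0112,0,-0.006],[-0.0101,0,-0.0059],[-0.0091,0,-0.0061],[-0.0088,0,-0.0072],[-0.0084,0,-0.0089],[-0.0084,0,-0.0089],[-0.0084,0,-0.0089]], delta_rot=[[0,0,0],[0,0,0],[0,0,0],[0,0,0],[0,0,0],[0,-6,0],[0,-12,0],[0,-19,0],[0,-25,0],[0,-30,0],[0,-35,0],[0,-40,0],[0,-44,0],[0,-44,0],[0,-44,0]])

```text
t: 43.3
tcp_pos: [0.5429, 0.3607, 0.1679]
eef_rot: [179.9, 43.9, -164.1]
contact_force: [-0.2, -0.3, -1.0]
grip_width: 0.0207
```

Run:
```python
from mv import *
print(robot.read_state()['joint_pos'].round(1),robot.read_state()['contact_force'])
go([(*hook('y',*w),1) for w in json.load(open('W.json'))[1]])
```

```text
[ 41.7   7.1 -39.2   2.8 -17.5  19.2] [-0.23815561 -0.26075533 -1.01498284]
cmd [0.5425 0.3597 0.1674] meas-cmd mm [0.4 1.  0.5] deg 0.12 t 43.3
1 x [-0.0021, 0.0, -0.0015] [0.0, 0.0, -0.0]
1 x [-0.0042, 0.0, -0.0029] [0.0, 0.0, -0.0]
1 x [-0.0064, 0.0, -0.0042] [0.0, 0.0, -0.0]
1 x [-0.0087, 0.0, -0.0055] [0.0, 0.0, -0.0]
1 x [-0.0119, 0.0, -0.0073] [0.0, 0.0, -0.0]
1 x [-0.015, 0.0, -0.0091] [0.0, 0.0, -0.0]
1 x [-0.0182, 0.0, -0.011] [0.0, 0.0, -0.0]
1 x [-0.0213, 0.0, -0.0128] [0.0, 0.0, -0.0]
1 x [-0.0255, 0.0, -0.0157] [0.0, 0.0, -0.0]
1 x [-0.0311, 0.0, -0.0214] [0.0, 0.0, -0.0]
1 x [-0.038, 0.0, -0.0286] [0.0, 0.0, -0.0]
1 x [-0.0538, 0.0, -0.043] [0.0, 4.0, -0.0]
1 x [-0.0715, 0.0, -0.0557] [0.0, 9.0, -0.0]
```

Call:
step_arm(translation=[[-0.0021,0,-0.0014],[-0.0042,0,-0.0029],[-0.0064,0,-0.0042],[-0.0087,0,-0.0055],[-0.0119,0,-0.0073],[-0.015,0,-0.0091],[-0.0182,0,-0.011],[-0.0213,0,-0.0128],[-0.0255,0,-0.0157],[-0.0311,0,-0.0214],[-0.038,0,-0.0286],[-0.0538,0,-0.043],[-0.0715,0,-0.0557],[-0.0715,0,-0.0557]], delta_rot=[[0,0,0],[0,0,0],[0,0,0],[0,0,0],[0,0,0],[0,0,0],[0,0,0],[0,0,0],[0,0,0],[0,0,0],[0,0,0],[0,4,0],[0,9,0],[0,9,0]])

```text
t: 44.7
tcp_pos: [0.5579, 0.3655, 0.265]
eef_rot: [179.7, 35.3, -164.2]
contact_force: [1.4, 0.1, -0.9]
grip_width: 0.0206
```

Run:
```python
from mv import *
print(robot.read_state()['contact_force'])
im=vision.grab_frame('scene'); uv=proj('scene',robot.read_state()['tcp_pos'])[0]
crop('scene',im,uv,(40,30),10,'pics/s17.png')
p,q=load(); e,_=slot('y',.19,0,.0015)
go([(p+[0,0,.035],down(-164),5),(.75*p+.25*e+[0,0,.02],down(-186),4),(.4*p+.6*e+[0,0,.01],down(-220),4),(e,slot('b',0)[1],20)])
```

```text
[ 1.42005771  0.10059266 -0.87911222]
cmd [0.5547 0.3632 0.2571] meas-cmd mm [2.5 1.9 5.1] deg 0.37 t 44.8
5 x [-0.0201, -0.0, -0.0287] [-0.0, 35.0, -0.0]
4 x [0.0189, -0.1525, -0.0483] [6.7, 34.6, 21.3]
4 x [0.0671, -0.366, -0.0847] [17.1, 32.1, 54.2]
20 x [0.1214, -0.61, -0.1275] [30.0, 25.8, 95.3]
```

View pics/s17.png

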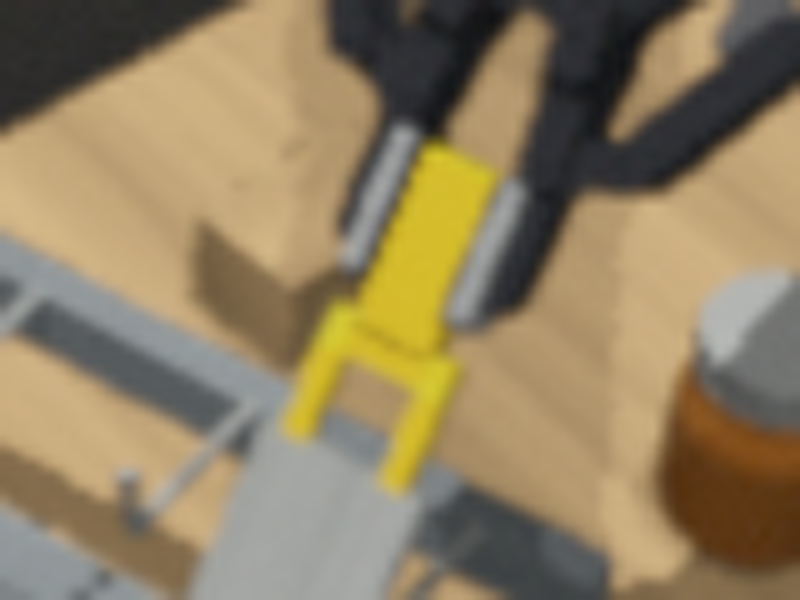

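Call:
step_arm(translation=[[-0.0201,0,-0.0287],[-0.0201,0,-0.0287],[-0.0201,0,-0.0287],[-0.0201,0,-0.0287],[0.0189,-0.1525,-0.0483],[0.0189,-0.1525,-0.0483],[0.0189,-0.1525,-0.0483],[0.0189,-0.1525,-0.0483],[0.0671,-0.366,-0.0847],[0.0671,-0.366,-0.0847],[0.0671,-0.366,-0.0847],[0.0671,-0.366,-0.0847],[0.1214,-0.61,-0.1275],[0.1214,-0.61,-0.1275],[0.1214,-0.61,-0.1275],[0.1214,-0.61,-0.1275],[0.1214,-0.61,-0.1275],[0.1214,-0.61,-0.1275],[0.1214,-0.61,-0.1275],[0.1214,-0.61,-0.1275]], delta_rot=[[0,35,0],[0,35,0],[0,35,0],[0,35,0],[6.7,34.6,21.3],[6.7,34.6,21.3],[6.7,34.6,21.3],[6.7,34.6,21.3],[17.1,32.1,54.2],[17.1,32.1,54.2],[17.1,32.1,54.2],[17.1,32.1,54.2],[30,25.8,95.3],[30,25.8,95.3],[30,25.8,95.3],[30,25.8,95.3],[30,25.8,95.3],[30,25.8,95.3],[30,25.8,95.3],[30,25.8,95.3]])

```text
t: 46.75
tcp_pos: [0.5568, -0.2701, 0.2912]
eef_rot: [180.0, -0.1, 97.3]
contact_force: [0.1, 0.7, -1.2]
grip_width: 0.021
```

Run:
```python
from mv import *
go([(*slot('y',.05,0,.0015),20)])
n='scene'; im=vision.grab_frame(n); uv=proj(n,[.5597,-.2921,.09])[0]; crop(n,im,uv+[0,-5],(40,30),10,f'pics/s18.png')
```

```text
cmd [ 0.557  -0.2708  0.2919] meas-cmd mm [-0.2  0.7 -0.8] deg 0.08 t 46.8
20 x [-0.0001, -0.0, 0.1399] [0.0, -0.0, -0.0]
```

View pics/s18.png

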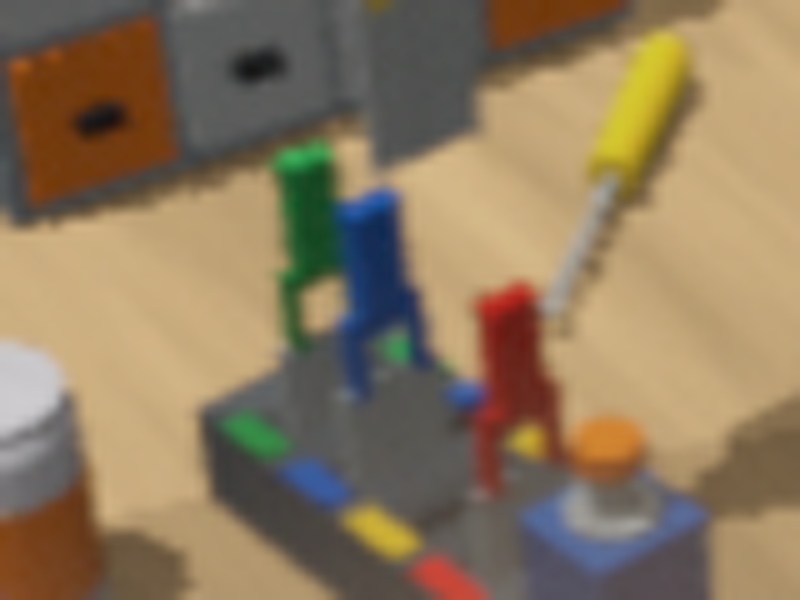

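Call:
step_arm(translation=[[0,0,0.04],[0,0,0.08],[0,0,0.11],[0,0,0.13],[0,0,0.14],[0,0,0.1425],[0,0,0.145],[0,0,0.1475],[0,0,0.15],[0,0,0.1525],[0,0,0.155],[0,0,0.1575],[0,0,0.16],[0,0,0.16]], delta_rot=[[0,0,0],[0,0,0],[0,0,0],[0,0,0],[0,0,0],[0,0,0],[0,0,0],[0,0,0],[0,0,0],[0,0,0],[0,0,0],[0,0,0],[0,0,0],[0,0,0]])

```text
t: 48.2
tcp_pos: [0.5567, -0.2698, 0.1317]
eef_rot: [-180.0, -0.1, 97.3]
contact_force: [-0.2, -0.1, -1.6]
grip_width: 0.021
```

Call:
step_arm(translation=[[0,0,0.0025],[0,0,0.005],[0,0,0.0075],[0,0,0.01],[0,0,0.0125],[0,0,0.015],[0,0,0.0175],[0,0,0.02],[0,0,0.021],[0,0,0.022],[0,0,0.0225],[0,0,0.0225]], delta_rot=[[0,0,0],[0,0,0],[0,0,0],[0,0,0],[0,0,0],[0,0,0],[0,0,0],[0,0,0],[0,0,0],[0,0,0],[0,0,0],[0,0,0]])

```text
t: 49.4
tcp_pos: [0.5573, -0.2701, 0.112]
eef_rot: [179.9, 0.0, 97.3]
contact_force: [-4.5, 1.3, 17.0]
grip_width: 0.0207
```

Call:
step_arm(translation=[[0,0,0],[0,0,0],[0,0,0],[0,0,-0.005],[0,0,-0.02],[0,0,-0.05],[0,0,-0.1],[0,0,-0.15],[0,0,-0.1825],[0,0,-0.1825]], delta_rot=[[0,0,0],[0,0,0],[0,0,0],[0,0,0],[0,0,0],[0,0,0],[0,0,0],[0,0,0],[0,0,0],[0,0,0]], gripper=0.5)

```text
t: 50.4
tcp_pos: [0.5584, -0.2709, 0.2978]
eef_rot: [179.6, 0.2, 97.3]
contact_force: [0.9, -0.5, -0.4]
grip_width: 0.043
```

Run:
```python
from mv import *
p,q=slot('y',.19,0,.0015); json.dump(dict(p=p.tolist(),q=q.as_quat().tolist()),open('cmd.json','w'))
go([([.4,.2,.31],down(97.3),20)])
```

```text
cmd [ 0.557  -0.2708  0.292 ] meas-cmd mm [ 1.4 -0.1  5.8] deg 0.46 t 50.4
20 x [0.4869, -0.0959, -0.018] [0.0, 0.0, 0.0]
```

Call:
step_arm(translation=[[0.4869,-0.0959,-0.018],[0.4869,-0.0959,-0.018],[0.4869,-0.0959,-0.018],[0.4869,-0.0959,-0.018],[0.4869,-0.0959,-0.018],[0.4869,-0.0959,-0.018],[0.4869,-0.0959,-0.018],[0.4869,-0.0959,-0.018],[0.4869,-0.0959,-0.018],[0.4869,-0.0959,-0.018],[0.4869,-0.0959,-0.018],[0.4869,-0.0959,-0.018],[0.4869,-0.0959,-0.018]], delta_rot=[[0,0,0],[0,0,0],[0,0,0],[0,0,0],[0,0,0],[0,0,0],[0,0,0],[0,0,0],[0,0,0],[0,0,0],[0,0,0],[0,0,0],[0,0,0]])

```text
t: 51.7
tcp_pos: [0.4003, 0.2001, 0.3106]
eef_rot: [-180.0, -0.1, 97.2]
contact_force: [0.8, 0.1, -0.3]
grip_width: 0.0424
```

Run:
```python
from mv import *
for n,c in (('scene',(262,175)),('top',(405,184))):
    im=vision.grab_frame(n); cv2.imwrite(f'pics/{n}19.png',im[:,:,::-1]); crop(n,im,c,(40,30),10,f'pics/{n}19r.png')
    crop(n,im,dict(top=(340,220),scene=(330,208))[n],(40,40),10 if 0 else 7,f'pics/{n}19m.png')
```

```text
(no output)
```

View pics/scene19r.png

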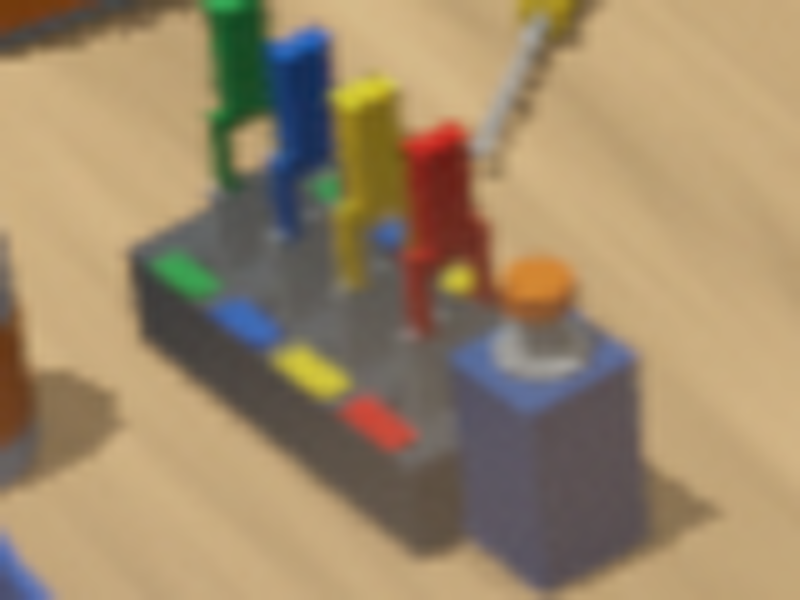

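View pics/top19r.png

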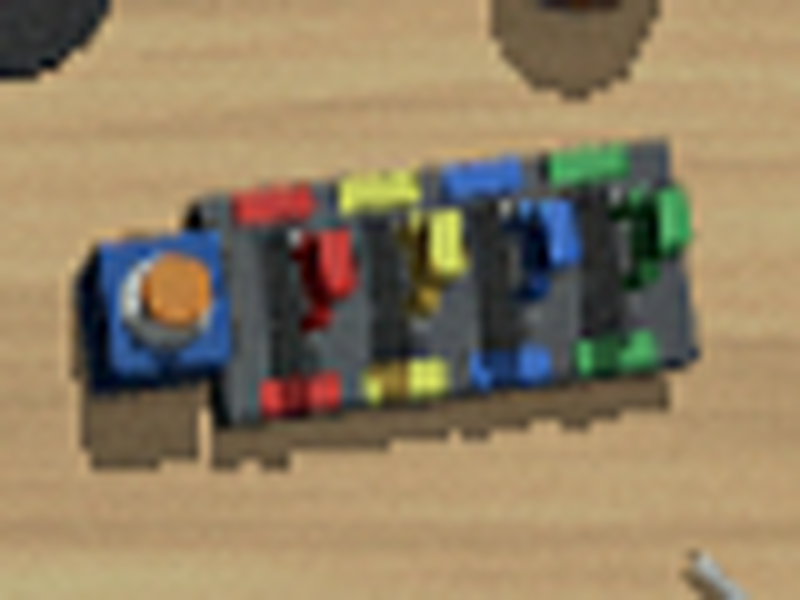

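View pics/scene19m.png

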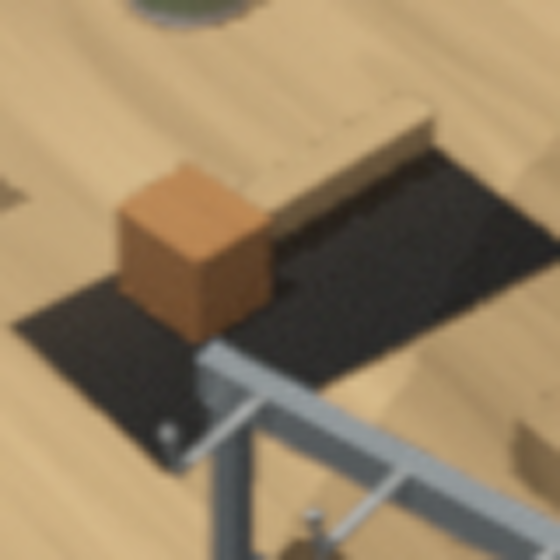

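View pics/top19m.png

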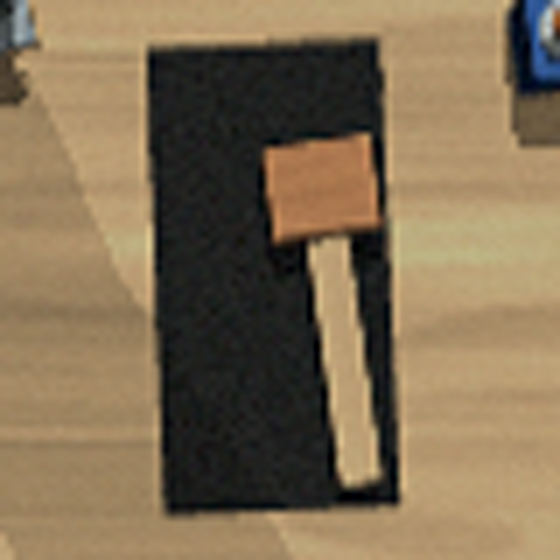

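Run:
```python
from fit import *
from mv import *
t=lambda c:un(c,(365,154),10); s=lambda c:un(c,(222,145),10)
for k,a,b in [('r',(337,262),(436,140)),('y',(448,242),(367,93)),('b',(561,231),(300,47)),('g',(674,222),(236,2))]:
    p,e=tri(t(a),s(b)); q=(atz('top',t(a),.148)+atz('scene',s(b),.148))/2
    print(k,p.round(4),round(e,4),'xy@.148 - slot mm',((q-slot(k,0)[0])[:2]*1e3).round(1))
# mat & mallet
m=lambda c:un(c,(300,180),7); S=lambda c:un(c,(290,168),7)
print('mat',[atz('top',m(c),0)[:2].round(4).tolist() for c in [(150,47),(378,40),(400,503),(165,515)]])
print('mat scene',[atz('scene',S(c),0)[:2].round(4).tolist() for c in [(13,327),(434,147),(565,252)]])
hc=[(265,148),(370,133),(383,228),(274,243)]
H=[atz('top',m(c),.056)[:2] for c in hc]; print('head',np.round(H,4).tolist(),np.mean(H,0).round(4), [np.linalg.norm(H[i]-H[i-1]).round(4) for i in range(4)])
hs=[(120,210),(184,165),(272,215),(200,262)]
Hs=[atz('scene',S(c),.056)[:2] for c in hs]; print('head sc',np.mean(Hs,0).round(4),[np.linalg.norm(Hs[i]-Hs[i-1]).round(4) for i in range(4)])
E1=atz('top',m((360,485)),.04)[:2]; print('end',E1, atz('top',m((330,240)),.04)[:2])
d=np.mean(H,0)-E1; print('dir',np.degrees(np.arctan2(d[1],d[0])),np.linalg.norm(d))
```

```text
r [ 0.5513 -0.2331  0.1456] 0.0028 xy@.148 - slot mm [-0.   1.5]
y [ 0.5577 -0.272   0.1462] 0.0045 xy@.148 - slot mm [1.2 2. ]
b [ 0.5621 -0.3125  0.1452] 0.0038 xy@.148 - slot mm [0.8 2.1]
g [ 0.566  -0.3531  0.144 ] 0.0028 xy@.148 - slot mm [-0.2  2.2]
mat [[0.5472, 0.043], [0.5513, -0.0842], [0.2947, -0.0953], [0.2878, 0.0339]]
mat scene [[0.5471, -0.0799], [0.2907, -0.0731], [0.2895, 0.0316]]
head [[0.4855, -0.0199], [0.4937, -0.0763], [0.4426, -0.083], [0.4344, -0.0247]] [ 0.4641 -0.051 ] [np.float64(0.0513), np.float64(0.057), np.float64(0.0516), np.float64(0.0589)]
head sc [ 0.4633 -0.0457] [np.float64(0.0544), np.float64(0.0462), np.float64(0.0572), np.float64(0.0489)]
end [ 0.30539116 -0.07116536] [ 0.43706859 -0.05537986]
dir 7.255678297618822 0.15995202679965634
```

Run:
```python
from fit import *
from mv import *
S=lambda c:un(c,(290,168),7)
print('end sc',atz('scene',S((432,112)),.04),atz('scene',S((415,100)),.04))
p=np.array([.4193,-.0570,.013]); q=down(187)
a=load()[0]
go([([.41,.1,.25],down(140),8),(p+[0,0,.12],q,20)])
```

```text
end sc [ 0.30669405 -0.05779251  0.04      ] [ 0.30759563 -0.07070651  0.04      ]
cmd [0.4  0.2  0.31] meas-cmd mm [ 0.6 -0.4  0.7] deg 0.18 t 51.8
8 x [-0.1005, -0.0028, 0.06] [-0.0, 0.0, -42.7]
20 x [-0.2574, -0.0135, 0.177] [-0.0, 0.0, -89.7]
```

Call:
step_arm(translation=[[-0.1005,-0.0028,0.06],[-0.1005,-0.0028,0.06],[-0.1005,-0.0028,0.06],[-0.1005,-0.0028,0.06],[-0.1005,-0.0028,0.06],[-0.2574,-0.0135,0.177],[-0.2574,-0.0135,0.177],[-0.2574,-0.0135,0.177],[-0.2574,-0.0135,0.177],[-0.2574,-0.0135,0.177],[-0.2574,-0.0135,0.177],[-0.2574,-0.0135,0.177],[-0.2574,-0.0135,0.177],[-0.2574,-0.0135,0.177]], delta_rot=[[0,0,-42.7],[0,0,-42.7],[0,0,-42.7],[0,0,-42.7],[0,0,-42.7],[0,0,-89.7],[0,0,-89.7],[0,0,-89.7],[0,0,-89.7],[0,0,-89.7],[0,0,-89.7],[0,0,-89.7],[0,0,-89.7],[0,0,-89.7]], gripper=0.7)

```text
t: 53.2
tcp_pos: [0.4196, -0.0562, 0.1338]
eef_rot: [179.9, 0.1, -173.3]
contact_force: [0.3, -0.2, 0.1]
grip_width: 0.0598
```

Run:
```python
from mv import *
p=np.array([.4193,-.0570,.013])
go([(p,down(187),20)])
n='scene';im=vision.grab_frame(n); uv=proj(n,[.43,-.05,.05])[0]; print(uv); crop(n,im,uv,(40,40),7,f'pics/s20.png')
```

```text
cmd [ 0.4193 -0.057   0.133 ] meas-cmd mm [0.3 0.8 0.8] deg 0.28 t 53.2
20 x [-0.0, 0.0, 0.12] [-0.0, 0.0, 0.0]
[324.55428402 195.04728201]
```

View pics/s20.png

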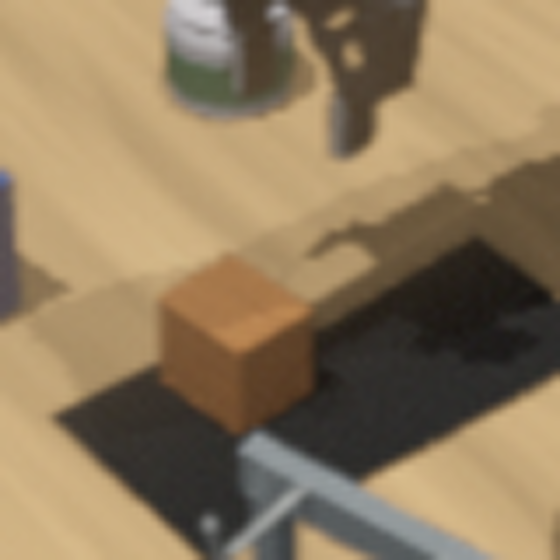

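Call:
step_arm(translation=[[0,0,0.04],[0,0,0.07],[0,0,0.07],[0,0,0.07]], delta_rot=[[0,0,0],[0,0,0],[0,0,0],[0,0,0]])

```text
t: 53.65
tcp_pos: [0.4194, -0.0557, 0.064]
eef_rot: [179.9, -0.0, -173.1]
contact_force: [1.1, 0.1, 0.7]
grip_width: 0.0599
```

Run:
```python
from mv import *
n='scene';im=vision.grab_frame(n); uv=proj(n,[.43,-.05,.05])[0]; print(uv); crop(n,im,uv,(40,40),7,f'pics/s21.png')
```

```text
[324.55428402 195.04728201]
```

View pics/s21.png

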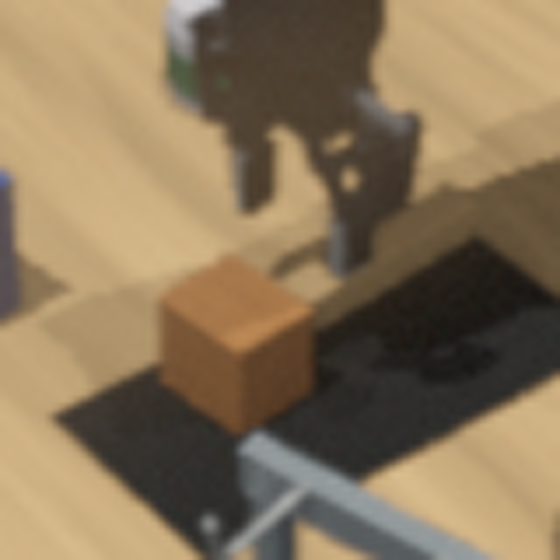

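Call:
step_arm(translation=[[0,0,0.02],[0,0,0.035],[0,0,0.045],[0,0,0.05],[0,0,0.05],[0,0,0.05]], delta_rot=[[0,0,0],[0,0,0],[0,0,0],[0,0,0],[0,0,0],[0,0,0]])

```text
t: 54.3
tcp_pos: [0.42, -0.0559, 0.0141]
eef_rot: [179.9, 0.1, -173.0]
contact_force: [0.0, -0.8, -0.6]
grip_width: 0.0595
```

Call:
step_arm(translation=[[0,0,0],[0,0,0],[0,0,0],[0,0,0],[0,0,0],[0,0,0],[0,0,0],[0,0,0]], delta_rot=[[0,0,0],[0,0,0],[0,0,0],[0,0,0],[0,0,0],[0,0,0],[0,0,0],[0,0,0]], gripper=0, grip_force=110)

```text
t: 55.1
tcp_pos: [0.4198, -0.0558, 0.0141]
eef_rot: [179.9, 0.1, -173.0]
contact_force: [-1.5, 1.2, 9.0]
grip_width: 0.0223
```

Run:
```python
from mv import *
n='scene';im=vision.grab_frame(n); uv=proj(n,[.43,-.05,.05])[0]; crop(n,im,uv,(40,40),7,f'pics/s22.png')
go([([.4193,-.057,.21],down(187),20)])
```

```text
cmd [ 0.4193 -0.057   0.013 ] meas-cmd mm [0.5 1.2 1.2] deg 0.13 t 55.1
20 x [-0.0, 0.0, -0.197] [-0.0, 0.0, 0.0]
```

View pics/s22.png

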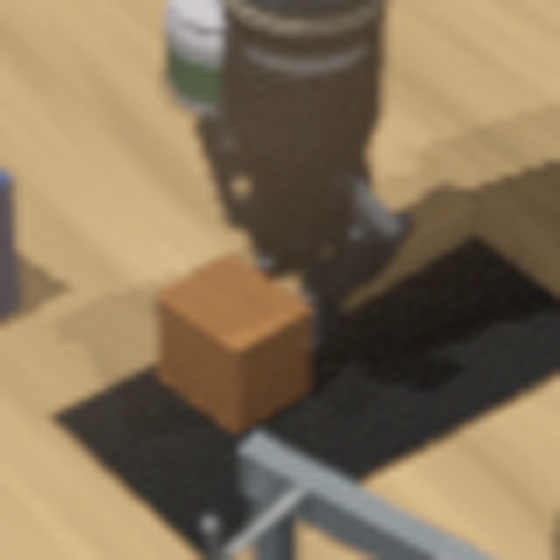

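Call:
step_arm(translation=[[0,0,-0.01],[0,0,-0.03],[0,0,-0.07],[0,0,-0.11],[0,0,-0.15],[0,0,-0.185],[0,0,-0.197],[0,0,-0.197],[0,0,-0.197]], delta_rot=[[0,0,0],[0,0,0],[0,0,0],[0,0,0],[0,0,0],[0,0,0],[0,0,0],[0,0,0],[0,0,0]])

```text
t: 56.05
tcp_pos: [0.4189, -0.0561, 0.2102]
eef_rot: [179.9, 0.0, -173.0]
contact_force: [0.2, -0.2, -3.2]
grip_width: 0.022
```

Run:
```python
from mv import *
for n in('scene','top'):
    im=vision.grab_frame(n); uv=proj(n,[.45,-.05,.22])[0]; print(n,uv); crop(n,im,uv,(40,40),7,f'pics/{n}23.png')
# head model expected
```

```text
scene [319.83825391 155.39465015]
top [347.51833394 206.7812884 ]
```

View pics/scene23.png

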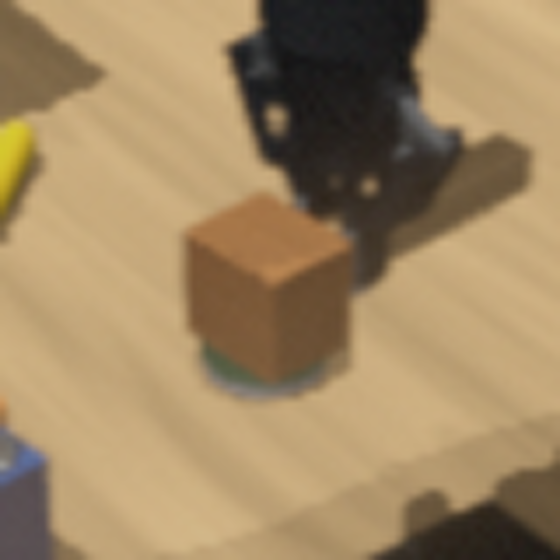

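View pics/top23.png

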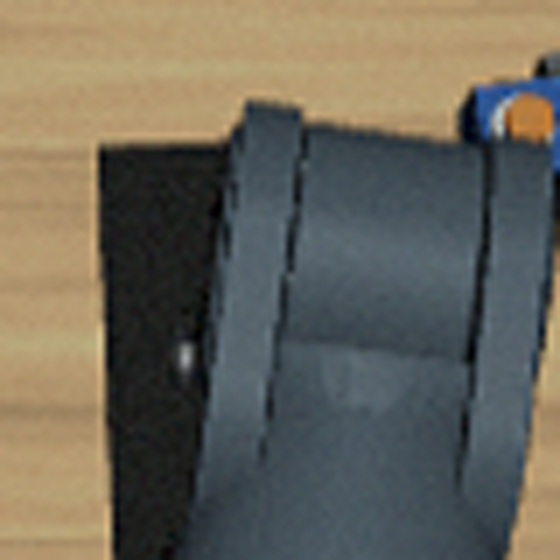

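Run:
```python
from mv import *
p=load()[0]; c=p+R.from_euler('z',7,degrees=True).apply([.045,0,.015]); print(c)
L=[]
for z in(-.028,.028): L.append([[-.025,-.03,z],[.025,-.03,z],[.025,.03,z],[-.025,.03,z],[-.025,-.03,z]])
for x,y in((-.025,-.03),(.025,-.03),(.025,.03),(-.025,.03)): L.append([[x,y,-.028],[x,y,.028]])
overlay('pics/scene23.png','scene',(279,115),7,L,(c,R.from_euler('z',7,degrees=True)))
```

```text
[ 0.46395811 -0.05155124  0.225     ]
```

View pics/scene23o.png

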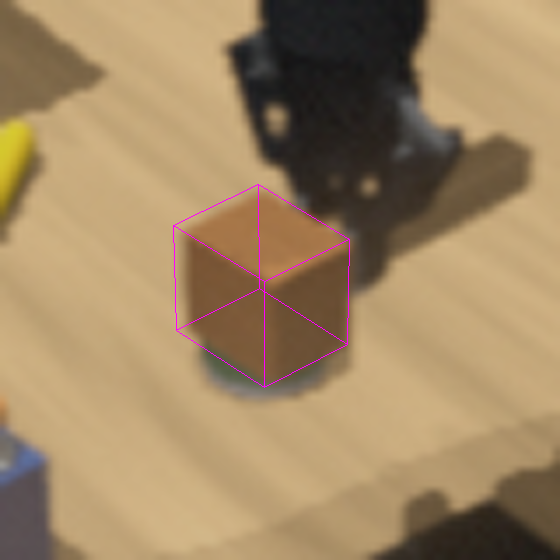

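Run:
```python
from mv import *
go([([.5058,-.183,.21],down(187),20),([.5058,-.183,.142],down(187),20)])
```

```text
cmd [ 0.4193 -0.057   0.21  ] meas-cmd mm [-0.8  1.  -0.6] deg 0.15 t 56.1
20 x [-0.0705, -0.1356, 0.0] [-0.0, 0.0, 0.0]
20 x [-0.0705, -0.1356, 0.068] [-0.0, 0.0, 0.0]
```

Call:
step_arm(translation=[[-0.0352,-0.0678,0],[-0.0705,-0.1356,0],[-0.0705,-0.1356,0],[-0.0705,-0.1356,0],[-0.0705,-0.1356,0.03],[-0.0705,-0.1356,0.055],[-0.0705,-0.1356,0.068],[-0.0705,-0.1356,0.068],[-0.0705,-0.1356,0.068]], delta_rot=[[0,0,0],[0,0,0],[0,0,0],[0,0,0],[0,0,0],[0,0,0],[0,0,0],[0,0,0],[0,0,0]])

```text
t: 57.05
tcp_pos: [0.5053, -0.1818, 0.1419]
eef_rot: [179.9, -0.1, -173.0]
contact_force: [0.3, 0.6, -1.6]
grip_width: 0.0223
```

Run:
```python
from mv import *
for n in('scene',):
    im=vision.grab_frame(n); uv=proj(n,[.5445,-.18,.12])[0]; print(n,uv); crop(n,im,uv,(40,30),10,f'pics/{n}24.png')
```

```text
scene [274.83970958 171.37812587]
```

View pics/scene24.png

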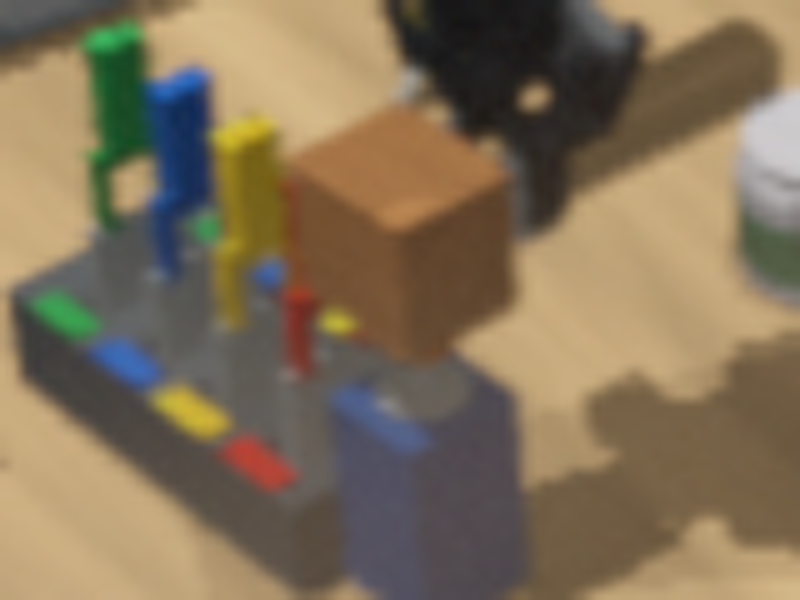

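Call:
step_arm(translation=[[0,0,0.004],[0,0,0.008],[0,0,0.011],[0,0,0.013],[0,0,0.015],[0,0,0.017],[0,0,0.017]], delta_rot=[[0,0,0],[0,0,0],[0,0,0],[0,0,0],[0,0,0],[0,0,0],[0,0,0]])

```text
t: 57.8
tcp_pos: [0.5059, -0.1821, 0.1253]
eef_rot: [179.9, 0.0, -173.0]
contact_force: [-1.9, 0.7, 1.5]
grip_width: 0.0221
```

Call:
step_arm(translation=[[0,0,0.002],[0,0,0.004],[0,0,0.006],[0,0,0.008],[0,0,0.008]], delta_rot=[[0,0,0],[0,0,0],[0,0,0],[0,0,0],[0,0,0]])

```text
t: 58.3
tcp_pos: [0.5058, -0.1822, 0.118]
eef_rot: [179.9, 0.1, -173.0]
contact_force: [-4.7, 1.1, 10.2]
grip_width: 0.022
```

Call:
step_arm(translation=[[0,0,0.001],[0,0,0.002],[0,0,0.003],[0,0,0.004],[0,0,0.004]], delta_rot=[[0,0,0],[0,0,0],[0,0,0],[0,0,0],[0,0,0]])

```text
t: 58.8
tcp_pos: [0.5055, -0.1822, 0.1171]
eef_rot: [-180.0, 0.2, -173.1]
contact_force: [-18.2, 4.0, 44.8]
grip_width: 0.022
```

Run:
```python
from mv import *
for n in('scene',):
    im=vision.grab_frame(n); uv=proj(n,[.5445,-.18,.12])[0]; print(n,uv); crop(n,im,uv,(40,30),10,f'pics/{n}25.png')
print(robot.read_state()['contact_force'])
```

```text
scene [274.83970958 171.37812587]
[-17.67045344   3.65362983  44.7018009 ]
```

View pics/scene25.png

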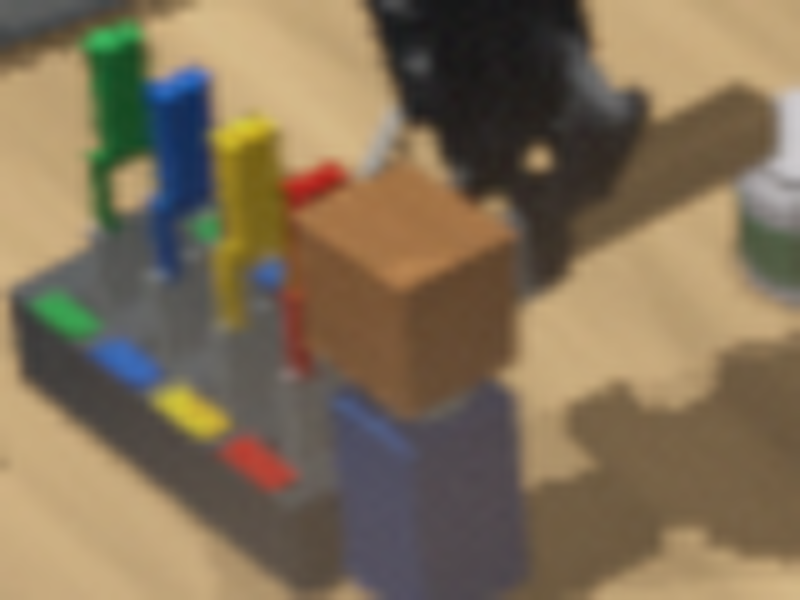

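Run:
```python
from mv import *
p,q=load(); p[2]=.113; json.dump(dict(p=p.tolist(),q=q.as_quat().tolist()),open('cmd.json','w'))
c=np.array([.42,-.0257]) # mat centre; head at +.045
d=R.from_euler('z',7,degrees=True).apply([1,0,0])[:2]
go([([.5058,-.183,.21],down(187),5),([.42,-.030,.16],down(182),20),([.42,-.030,.04],down(182),20)])
```

```text
cmd [ 0.5058 -0.183   0.113 ] meas-cmd mm [-0.3  0.8  4.1] deg 0.18 t 58.9
5 x [-0.0, 0.0, -0.097] [-0.0, 0.0, 0.0]
20 x [0.0665, 0.1623, -0.047] [-0.0, 0.0, 5.0]
20 x [0.0665, 0.1623, 0.073] [-0.0, 0.0, 5.0]
```

Call:
step_arm(translation=[[0,0,-0.005],[0,0,-0.02],[0,0,-0.06],[0,0,-0.097],[0,0,-0.097],[0.0665,0.1623,-0.047],[0.0665,0.1623,-0.047],[0.0665,0.1623,-0.047],[0.0665,0.1623,-0.047],[0.0665,0.1623,-0.047],[0.0665,0.1623,0.01],[0.0665,0.1623,0.05],[0.0665,0.1623,0.073],[0.0665,0.1623,0.073],[0.0665,0.1623,0.073]], delta_rot=[[0,0,0],[0,0,0],[0,0,0],[0,0,0],[0,0,0],[0,0,5],[0,0,5],[0,0,5],[0,0,5],[0,0,5],[0,0,5],[0,0,5],[0,0,5],[0,0,5],[0,0,5]])

```text
t: 60.35
tcp_pos: [0.4204, -0.0292, 0.0405]
eef_rot: [179.9, -0.0, -178.1]
contact_force: [0.1, 0.2, -1.2]
grip_width: 0.022
```

Run:
```python
from mv import *
n='scene'
im=vision.grab_frame(n); crop(n,im,(262,175),(40,30),10,f'pics/s26r.png'); crop(n,im,proj(n,[.43,-.04,.05])[0],(40,40),7,'pics/s26m.png')
```

```text
(no output)
```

View pics/s26r.png

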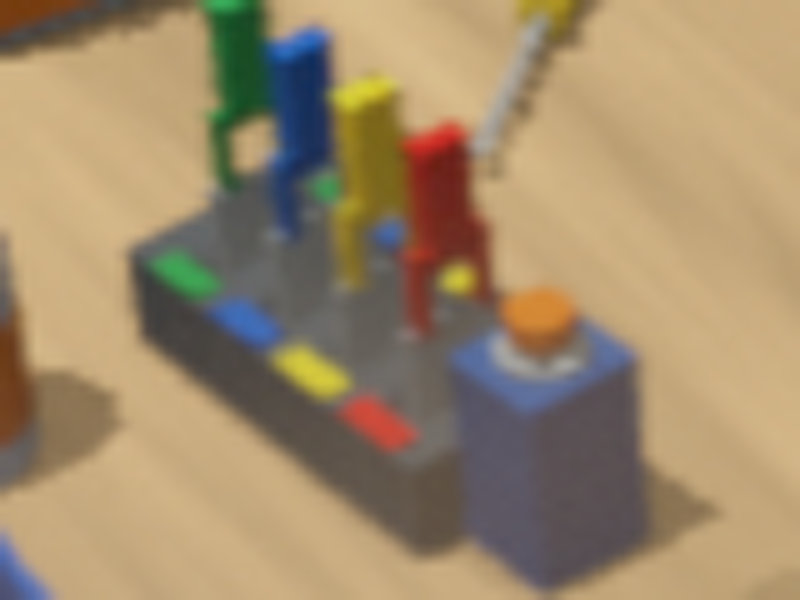

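View pics/s26m.png

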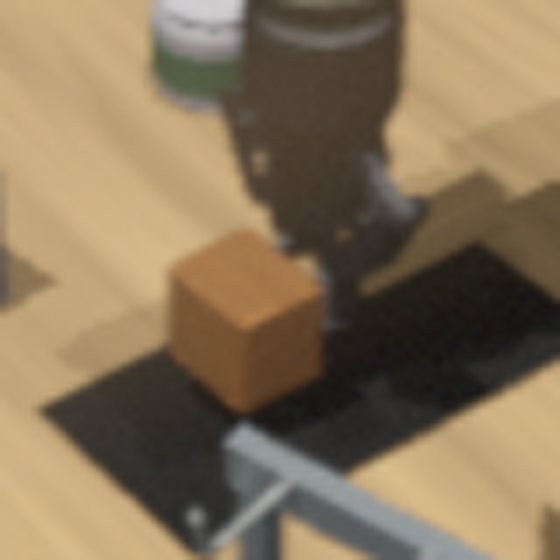

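Run:
```python
from mv import *
for z in(.118,.116,.106,.104): print(z,proj('scene',[.5444,-.1794,z])[0].round(2))
a=cv2.imread('pics/scene19r.png').astype(int); b=cv2.imread('pics/s26r.png').astype(int)
for im in(a,b):
    m=(im[:,:,2]>170)&(im[:,:,1]>80)&(im[:,:,1]<160)&(im[:,:,0]<70); m[:, :480]=0; m[:230]=0
    ys,xs=np.nonzero(m); print(xs.mean(),ys.mean(),np.percentile(ys,[2,98]))
```

```text
0.118 [274.99 171.93]
0.116 [275.03 172.41]
0.106 [275.23 174.79]
0.104 [275.27 175.26]
536.6488909863143 281.5677206229353 [263. 299.]
536.7934076137419 313.0311049210771 [295. 331.]
```

Call:
step_arm(translation=[[0,0,0.008],[0,0,0.016],[0,0,0.021],[0,0,0.024],[0,0,0.026],[0,0,0.027],[0,0,0.027]], delta_rot=[[0,0,0],[0,0,0],[0,0,0],[0,0,0],[0,0,0],[0,0,0],[0,0,0]])

```text
t: 61.1
tcp_pos: [0.42, -0.0288, 0.0142]
eef_rot: [179.9, 0.0, -178.0]
contact_force: [-4.0, 0.3, 11.8]
grip_width: 0.0221
```

Call:
step_arm(translation=[[0,0,0],[0,0,0],[0,0,0],[0,0,0],[0,0,0],[0,0,-0.005],[0,0,-0.02],[0,0,-0.06],[0,0,-0.1],[0,0,-0.15],[0,0,-0.2],[0,0,-0.25],[0,0,-0.25],[0,-0.2,-0.25],[0,-0.2,-0.25],[0,-0.2,-0.25],[0,-0.2,-0.25],[0,-0.2,-0.25],[0,-0.2,-0.25]], delta_rot=[[0,0,0],[0,0,0],[0,0,0],[0,0,0],[0,0,0],[0,0,0],[0,0,0],[0,0,0],[0,0,0],[0,0,0],[0,0,0],[0,0,0],[0,0,0],[0,0,0],[0,0,0],[0,0,0],[0,0,0],[0,0,0],[0,0,0]], gripper=0.7)

```text
t: 63.0
tcp_pos: [0.4263, -0.2301, 0.2628]
eef_rot: [179.9, -0.0, -178.2]
contact_force: [-0.0, 0.4, 0.3]
grip_width: 0.0597
```

Run:
```python
from mv import *
for n in('scene','top'):
    im=vision.grab_frame(n); cv2.imwrite(f'pics/{n}27.png',im[:,:,::-1])
print(robot.read_state()['tcp_pos'],robot.read_state()['contact_force'],robot.read_state()['joint_velocities'].round(2))
```

```text
[ 0.42662911 -0.22844269  0.26315784] [-1.06339682 -0.10591237  0.20761032] [ 1.24 -0.42 -0.13 -0.07 -0.13 -0.06]
```

View pics/scene27.png

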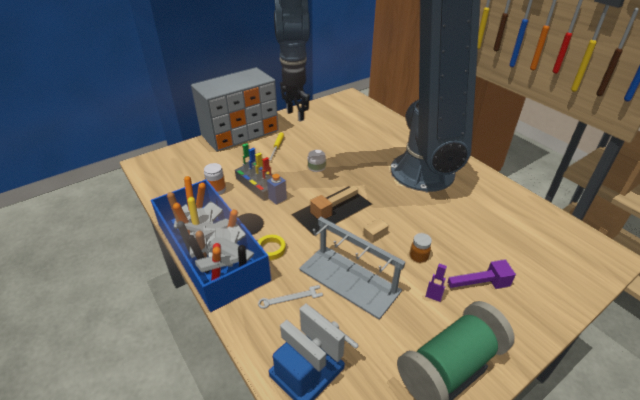

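View pics/top27.png

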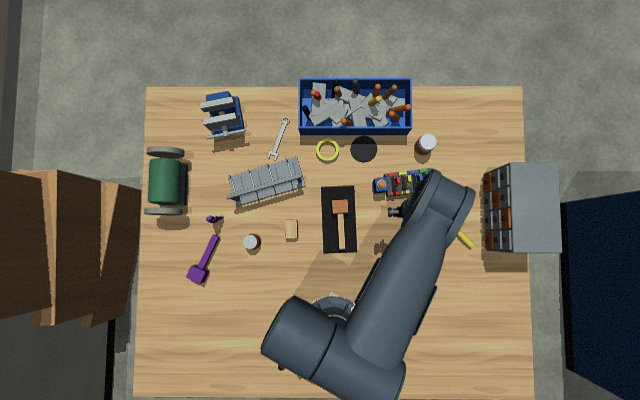

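Call:
step_arm(translation=[[0,0,0],[0,0,0],[0,0,0]], delta_rot=[[0,0,0],[0,0,0],[0,0,0]])

```text
t: 63.4
tcp_pos: [0.4271, -0.2283, 0.2635]
eef_rot: [179.9, 0.0, -178.0]
contact_force: [-0.9, -0.1, 0.1]
grip_width: 0.06
```

Run:
```python
from fit import *
im=vision.grab_frame('top'); crop('top',im,(340,220),(40,40),7,'pics/z.png')
```

```text
(no output)
```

View pics/z.png

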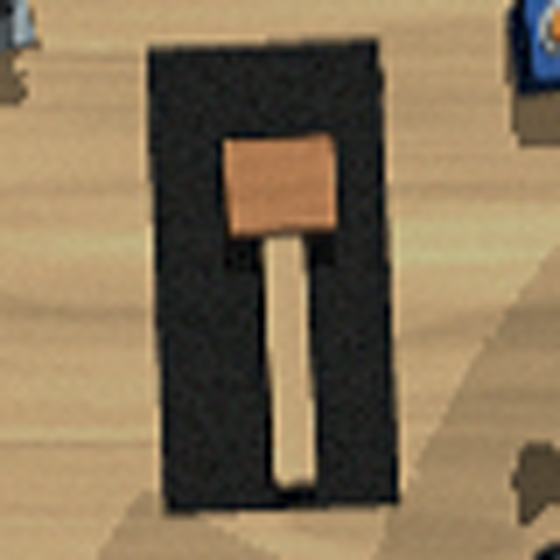

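The mallet lies flat and near the mat's middle: the head is at crop (280,187) and the handle ends at (293,487), both inside the mat's outline. Handing in.

```bash
python3 -c "
from cell import robot
print(robot.job_done())"
```

```text
the job is handed in; nothing more can be done
None
```

The job is handed in at about 63.5 s of the 210 s allowed; no verdict was reported. All four scrapers (red, green, blue, yellow) were unhooked and stood in the slots of their own colours. The lock pin was then driven down with the mallet head, and the mallet was laid back on its mat.

Last checks:
- **Scrapers:** Each one met the slot floor with 11–18 N before I let it go. Their tops measured 144–146 mm high against 148 mm expected, and within about 2.5 mm of the slot centres. That matches the small difference I saw between the two cameras, and the later pictures show them unmoved.
- **Lock pin:** It reached a hard stop at about 45 N under the mallet. In the scene picture its head dropped by about 13 mm. The gripper never touched it.
- **Mallet:** It had been knocked a few centimetres aside before I picked it up, so I measured it again first. It now lies flat with head and handle inside the mat.
- **The rest:** The other bench items look unmoved in the last pictures, but I did not measure them one by one. The arm was at rest and clear of everything.

No check failed. The only disagreement was that difference of up to about 5 mm between the two cameras' measured positions.

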